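Roll two support rollers onto the scribed lines of a marking-out plate

ROBOT

A 7-joint arm with a two-finger parallel gripper is mounted at the origin on the work surface. World frame = base frame: x ahead of the robot, y to its left, z up, the work surface at z = 0. Lengths are in m, angles in rad, forces in N, time in s.
With the tool pointing down it reaches from about 0.425 to 0.875 m from the base axis. Payload 4.7 kg.
Tool frame: the origin (TCP) lies on the centre line of the jaws, within the pads' length; the fingertips stand 8 mm ahead of it and the grasp point (between the pads) lies 11 mm behind it; z points along the fingers, y is the direction in which the jaws open and shut (so a half turn about z gives the same grasp; the last joint's range is limited). The gripper opens to 87 mm and grips with 3 to 60 N. Pads are 19 mm wide; open, the fingers measure 117 mm over their backs; the gripper's body (75 mm by 190 mm) begins 51 mm behind the grasp point.
Start: joints at [1.173, 0.321, -0.07, 1.45, 0.023, 1.371, -0.057], TCP at [0.26, -0.596, 0.231] pointing down, gripper open.
Joint ranges: [-2.86, 2.86], [-0.3, 2.09], [-1.38, 1.24], [0.06, 2.45], [-1.56, 4.7], [0.09, 2.05], [-2.69, 2.69]. Speed limits (rad/s): [2.57, 2.57, 3.14, 3.14, 3.14, 3.14, 3.14].

INTERFACE

Orientations are given as a rotation vector (axis times angle).
In Python, from bench import ctrl, cams, workorder gives the robot as it stands. The module is installed in compiled form; this text tells all that it offers.
- The arm moves only by the tool carry_out, never from a script. Its argument "rows" is a list of rows, each an object with "offset": the shift along the tool's x, y, z in m, a list of three; "rot": the turn, a rotation vector about the tool's x, y, z in degrees, a list of three; "gripper": the opening, from 0 (shut) to 1 (fully open). In form: [{"offset": [dx, dy, dz], "rot": [rx, ry, rz], "gripper": gripper}, ...]. A call has 1 to 10 rows; each row shifts and turns the commanded pose from where the row before left it, along the tool's axes as they then stand; what a row does not reach is not made up. A row lasts 1/8 s, in which the tool goes at most 62.5 mm and 10.7 degrees, less where a joint would pass 70% of its speed; a pose out of reach is approached as far as the arm can. A call is refused whole if a number of a shift passes 0.0625 or a number of a turn 10.7, either way. A call with a gripper value outside its range is refused whole. The fingers move at their own pace and stop on an object; "grip_force" is the grip in N (left out, the last holds). Time passes only in rows, so rows that do not move let the fingers close. It gives the time, the measured TCP pose, the force and the opening at its end, in the units of the state.
- ctrl.get_state(): the state, without advancing time (a new reading comes with each control period).
- cams.get_image(name): name is "side" or "top" or "wrist"; returns a dict with "img" (384x512x3 uint8, red, green, blue), "vfov" (degrees; the focal length in pixels is half the picture's height over the tangent of half this angle, whatever the lens; pixels are square), "cx", "cy" (the principal point, pixels), "k1" (the pictures are not rectified: a ray, as slopes to the right and down, at radius r is drawn at 1 + k1 r^2 times it, then the intrinsics apply), "R" (3x3) and "t" (3): a world point X has camera coordinates R X + t. Camera axes: x right, y down, z forward; pixel columns grow to the right and rows downward; lengths in m; the calibration is good to about 2 mm. A picture is of the moment at which its call begins. There is no depth.
- workorder.close_job(): hands the job in, once; it reports no verdict.
The state is a dict: "time": time; "joint_positions": joint angles; "qd": joint speeds; "joint_torque": joint torques, N m; "position": TCP position; "tool_rot": TCP orientation; "ft_force": force on the tool from outside, world axes, zero at the start; "torque": the same for the moment, N m; "grip_width": opening from 0.0 (shut) to 1.0 (fully open).
Only numpy, scipy, OpenCV 4.12 (cv2) and the standard library are available. Lean on these libraries where they do the work, as an engineer would, in place of code of your own. Each camera call takes 0.05 s, during which the arm holds its last target.

TASK

The two scribed lines on the marking-out plate show where the straightedge has to be supported. Push the top of each steel roller sideways with the fingertips, so that it rolls (no skidding, no picking up) until it lies along the line nearest to it with the line under its middle; then take the hand away. Leave everything else where it is.

Things in the scene. Friction and masses are not known exactly. Their poses are not given: they have to be found in the camera images.
- roller_a: One of two identical steel rollers: plain cylinder 30 mm in diameter, 100 mm long, about 0.55 kg, lying on the plate within 3 degrees of parallel with the lines, 25 to 60 mm beside the line nearest it (a and b may swap). Origin on its axis at mid length; x along the roller, y and z turn as it rolls (z starts upright). Friction on the plate about 0.6; rolling resistance about 1/8 of its load, so it soon stops when let go
- roller_b: One of two identical steel rollers: plain cylinder 30 mm in diameter, 100 mm long, about 0.55 kg, lying on the plate within 3 degrees of parallel with the lines, 25 to 60 mm beside the line nearest it (a and b may swap). Origin on its axis at mid length; x along the roller, y and z turn as it rolls (z starts upright). Friction on the plate about 0.6; rolling resistance about 1/8 of its load, so it soon stops when let go
- line_left (a point): Middle of the left (+y) scribed line: straight, dark, 2 mm wide, 220 mm long, along this point's x (away from the robot, turned up to 0.2 rad with the plate). y, square to it, is the way to roll, to the left; z up. On the level top, 50 mm above the bench, of a fixed grey plate, 320 mm in x by 440 mm in y; the lines are parallel, 224 mm apart, the plate's middle halfway between
- line_right (a point): Middle of the right (-y) scribed line: straight, dark, 2 mm wide, 220 mm long, along this point's x (away from the robot, turned up to 0.2 rad with the plate). y, square to it, is the way to roll, to the left; z up. On the level top, 50 mm above the bench, of a fixed grey plate, 320 mm in x by 440 mm in y; the lines are parallel, 224 mm apart, the plate's middle halfway between
- setup_block: Bystander: steel setup block with drilled holes, 50 x 50 mm and 75 mm tall, standing on the plate between the rollers, origin at the centre of its underside. Leave alone
- screw_jack: Bystander: small turned screw jack, 42 mm across its foot and 54 mm tall, standing on the strip of the plate nearest the robot, origin at the centre of its underside. Leave alone
- vee_block: Bystander: dark cast vee block, 45 x 70 mm and 45 mm tall, at the near left corner of the plate, origin at the centre of its underside. Leave alone
- straightedge: Bystander: flat steel straightedge, 400 x 36 x 8 mm, lying along the far edge of the plate, its long side along its y axis, origin at the centre of its underside. Leave alone
- tool_holder: Bystander: steel taper tool holder, 63 mm across and 93 mm tall, standing on the bench right of the plate, origin at the centre of its underside. Leave alone
- brush: Bystander: flat chip brush with red handle, about 190 mm long and 20 mm thick, lying on the bench right of the plate. Leave alone
Things that resemble listed ones, but are neither listed nor needed, are in the scene too. Leave any brown or green look-alike of the roller_b alone.

How it is judged:
By the outcome, as a careful person would: the job done as asked, in the order asked, and still so for the second after the job is handed in, with the robot touching nothing.
It also fails if it takes over 58 s, if anything falls off the work surface, if the arm or the gripper's body presses on something with over 40 N, if the wrist force passes 120 N, or if a joint passes its speed limit or range.

## Working session

There is one attempt and no reset: what is moved stays moved. The work goes in short steps, Python scripts to look and compute and a tool call to move; the robot and the scene stay as the last step left them, time stands still between calls to the robot, and variables do not carry over. Pictures are saved under pics/ and viewed, and the job is handed in when it is done.

Besides the shell and the picture viewer there is one more tool, called as name(argument=value, ...), one argument or row to a line, values as JSON. carry_out: Moves the arm, as the interface text tells. Its arguments: {"type":"object","properties":{"rows":{"type":"array"},"grip_force":{"type":"number"}},"required":["rows"]}

```bash
mkdir -p pics; python3 - <<'E'
from bench import ctrl,cams
import cv2,numpy as np,pickle
s=ctrl.get_state();print(s['time'],s['position'],s['tool_rot'],s['grip_width'])
d={}
for n in ['top','side']:
    c=cams.get_image(n);d[n]=c
    cv2.imwrite(f'pics/{n}0.png',c['img'][:,:,::-1])
    print(n,c['vfov'],c['cx'],c['cy'],c['k1'],c['R'],c['t'])
pickle.dump(d,open('c0.pkl','wb'))
E
```

```text
0.0 [ 0.25990032 -0.59519658  0.22946778] [-3.07342947e+00 -6.41921034e-01  7.86021031e-04] 1.0019735871043673
top 53.22677802472 261.93592665937456 179.41828981814834 -0.09354435348066169 [[-0.00681823 -0.99981808  0.01781322]
 [-0.99363949  0.00477163 -0.11250685]
 [ 0.11240138 -0.01846702 -0.99349127]] [-0.1203023   0.48623424  0.96326886]
side 45.155710622295224 258.1390687871526 196.60301644495902 -0.03597352541326139 [[-0.98446673 -0.17542272  0.00722031]
 [-0.14148726  0.76832939 -0.62422055]
 [ 0.10395489 -0.61554595 -0.7812148 ]] [0.47524325 0.20335904 1.19102357]
```

View pics/top0.png

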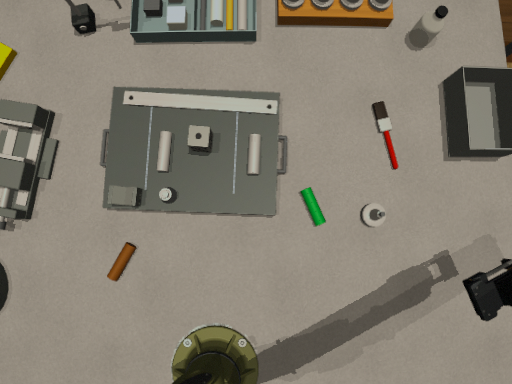

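View pics/side0.png

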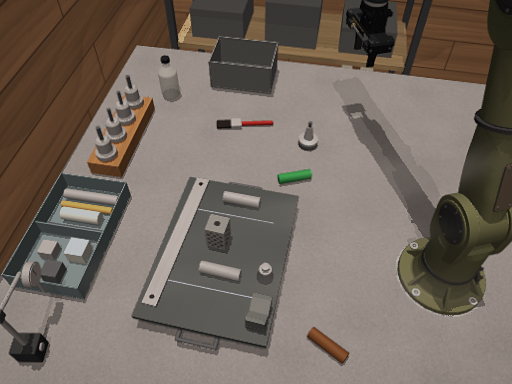

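The top view shows the left line at about col 150 with its roller at (164,152). The right line is at col 236 with its roller at (254,154). Both rollers must roll to the left (+y). Next I'll measure them accurately.

```bash
cat > h.py <<'E'
import numpy as np,cv2,pickle
def K(c):
    f=c['img'].shape[0]/2/np.tan(np.radians(c['vfov'])/2)
    return np.array([[f,0,c['cx']],[0,f,c['cy']],[0,0,1]]),np.array([c['k1'],0,0,0,0.])
def proj(c,X):
    k,d=K(c); return cv2.projectPoints(np.array(X,float).reshape(-1,3),cv2.Rodrigues(c['R'])[0],c['t'],k,d)[0].reshape(-1,2)
def back(c,uv,z):
    k,d=K(c); p=cv2.undistortPoints(np.array(uv,float).reshape(-1,1,2),k,d).reshape(-1,2)
    r=np.c_[p,np.ones(len(p))]@c['R']; o=-c['R'].T@c['t']
    return o+r*((z-o[2])/r[:,2])[:,None]
def rectify(c,z,x0,x1,y0,y1,s=0.0005):
    # image: rows = x decreasing, cols = y decreasing
    xs=np.arange(x1,x0,-s); ys=np.arange(y1,y0,-s)
    Y,X=np.meshgrid(ys,xs); P=proj(c,np.stack([X,Y,np.full_like(X,z)],-1)).astype(np.float32).reshape(*X.shape,2)
    return cv2.remap(c['img'],P[...,0],P[...,1],cv2.INTER_CUBIC)
E
python3 - <<'E'
from h import *
d=pickle.load(open('c0.pkl','rb'))
print(back(d['top'],[[110,87],[280,94],[276,215],[103,208]],0.05))
print(back(d['top'],[[150,107],[150,189],[237,112],[235,194]],0.05))
print(back(d['top'],[[164,152],[254,154]],0.075))
for n in d:
    im=rectify(d[n],0.05,.42,.8,-.15,.37,.00075)
    cv2.imwrite(f'pics/{n}r.png',im[:,:,::-1])
c=d['top'];cv2.imwrite('pics/tz.png',cv2.resize(c['img'][80:220,98:288,::-1],None,fx=4.2,fy=4.2,interpolation=2))
E
```

```text
[[ 0.73062191  0.27686747  0.05      ]
 [ 0.70746895 -0.17146379  0.05      ]
 [ 0.39306911 -0.15741271  0.05      ]
 [ 0.41211144  0.28075276  0.05      ]]
[[ 0.67427905  0.16751013  0.05      ]
 [ 0.46004135  0.16090917  0.05      ]
 [ 0.65905904 -0.05935861  0.05      ]
 [ 0.44645276 -0.05460675  0.05      ]]
[[ 0.55018818  0.12131514  0.075     ]
 [ 0.54392878 -0.10297296  0.075     ]]
```

View pics/topr.png

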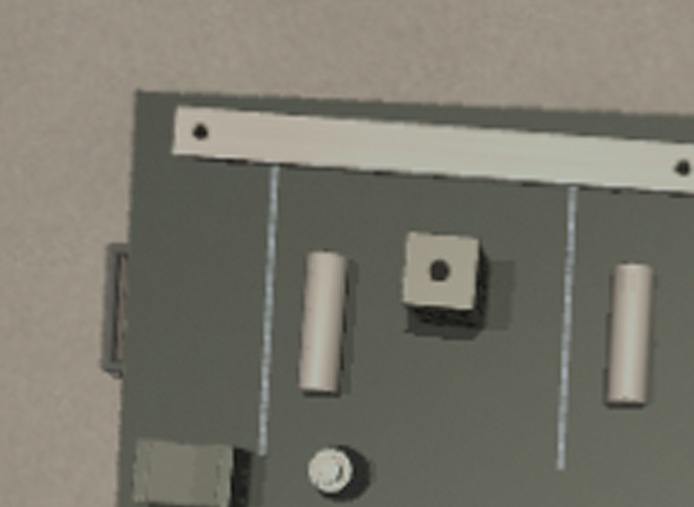

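View pics/sider.png

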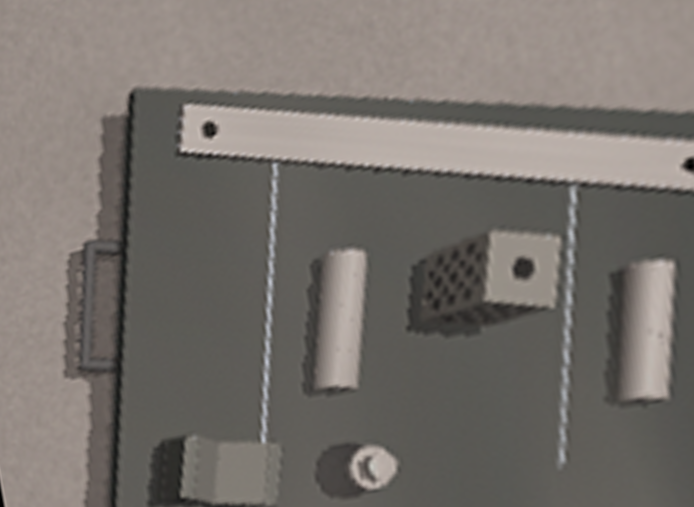

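```bash
cat >> h.py <<'E'
def line_fit(c,z,ya,xr):
    s=.0005;x0,x1=xr
    im=rectify(c,z,x0,x1,ya-.02,ya+.02,s).astype(float).mean(2)
    im=im-np.median(im,axis=1,keepdims=True); im[im<12]=0
    ys=np.arange(ya+.02,ya-.02,-s)[:im.shape[1]]; xs=np.arange(x1,x0,-s)[:im.shape[0]]
    w=im.sum(1); ok=w>20
    m=(im*ys).sum(1)[ok]/w[ok]; X=xs[ok]
    for _ in range(4):
        p=np.polyfit(X,m,1); r=m-np.polyval(p,X); k=abs(r)<max(.0008,2*r.std()); X,m=X[k],m[k]
    return p,r.std(),len(m)
def hull_mask(c,x,y,yaw,S=8,z=.065,L=.1,r=.015):
    a=np.linspace(0,2*np.pi,48,endpoint=False)
    loc=np.array([[s,r*np.cos(t),r*np.sin(t)] for s in(-L/2,L/2) for t in a])
    R=np.array([[np.cos(yaw),-np.sin(yaw),0],[np.sin(yaw),np.cos(yaw),0],[0,0,1]])
    P=loc@R.T+[x,y,z]
    return cv2.convexHull(proj(c,P).astype(np.float32))[:,0]
def fit_cyl(cs,x,y,yaw,thr=None):
    from scipy.optimize import minimize
    data=[]
    for c in cs:
        h=hull_mask(c,x,y,yaw); lo=np.floor(h.min(0)-9).astype(int); hi=np.ceil(h.max(0)+9).astype(int)
        g=c['img'][lo[1]:hi[1],lo[0]:hi[0]].astype(float).mean(2)
        data.append((c,lo,g))
    def render(c,lo,g,p):
        h=(hull_mask(c,*p)-lo+.5)*8-.5
        m=np.zeros((g.shape[0]*8,g.shape[1]*8),np.uint8)
        cv2.fillConvexPoly(m,np.round(h*16).astype(np.int32),255,shift=4)
        return cv2.resize(m,(g.shape[1],g.shape[0]),interpolation=cv2.INTER_AREA)/255.
    def cost(p):
        q=0
        for c,lo,g in data:
            m=cv2.GaussianBlur(render(c,lo,g,p),(0,0),.5)
            q-=np.corrcoef(m.ravel(),np.clip(g,80,150).ravel())[0,1]
        return q
    best=None
    for st in (.006,.002):
        p0=np.array([x,y,yaw]) if best is None else best.x
        sim=np.vstack([p0,p0+[st,0,0],p0+[0,st,0],p0+[0,0,st*8]])
        best=minimize(cost,p0,method='Nelder-Mead',options=dict(initial_simplex=sim,xatol=1e-5,fatol=1e-7,maxiter=300))
    return best.x,best.fun/len(cs)
E
cat > m0.py <<'E'
from h import *
d=pickle.load(open('c0.pkl','rb'))
for n in d:
    print(n,[line_fit(d[n],.05,ya,xr) for ya,xr in ((.164,(.48,.66)),(-.057,(.47,.64)))])
for nm,x,y in (('L',.55,.122),('R',.544,-.103)):
    for cs in (['top'],['side'],['top','side']):
        p,q=fit_cyl([d[k] for k in cs],x,y,-.0)
        print(nm,cs,p.round(4),q)
E
python3 m0.py
```

```text
top [(array([-0.04559446,  0.19486803]), np.float64(0.00030528207152739987), 303), (array([-0.046671  , -0.02882523]), np.float64(0.00029649523156491175), 340)]
side [(array([-0.04391616,  0.19336031]), np.float64(0.0003078672164156574), 361), (array([ 0.04704652, -0.07705707]), np.float64(0.002657657882295321), 308)]
L ['top'] [ 0.5559  0.1257 -0.0864] -0.8665572258982888
L ['side'] [ 0.559   0.1211 -0.0706] -0.8524692451112659
L ['top', 'side'] [ 0.5571  0.1236 -0.0713] -0.8394899684610837
R ['top'] [ 0.5484 -0.1028 -0.0569] -0.8761653050972661
R ['side'] [ 0.5501 -0.1048 -0.0341] -0.6160272987443939
R ['top', 'side'] [ 0.5487 -0.1035 -0.0467] -0.7409261150847749
```

View pics/tz.png

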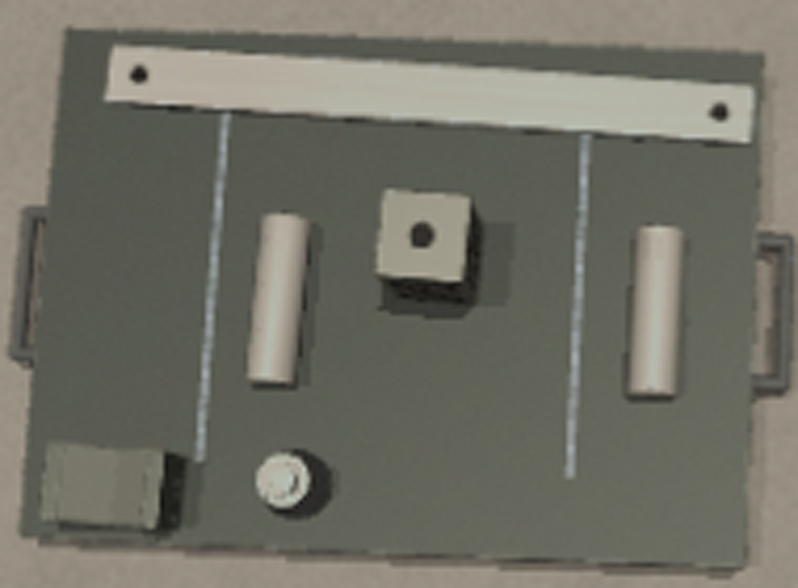

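```bash
python3 - <<'E'
from h import *
d=pickle.load(open('c0.pkl','rb'))
c=d['top'];X=back(c,[[150,107],[149,189]],.05);print(X,proj(c,X)); print(proj(c,[[.676,.163,.05],[.46,.1735,.05]]))
E
```

```text
[[0.67427905 0.16751013 0.05      ]
 [0.46005118 0.16347061 0.05      ]] [[150.00000001 107.00000001]
 [149.         189.        ]]
[[151.73647936 106.3412669 ]
 [145.0870743  189.03513061]]
```

```bash
cat >> h.py <<'E'
def edges(c,x,y,hx=.035,z=.065,s=.0005,w=.028,show=None):
    im=rectify(c,z,x-hx,x+hx,y-w,y+w,s).astype(float).mean(2)
    im=cv2.GaussianBlur(im,(0,0),1.5)
    g=np.diff(im,axis=1); ys=y+w-s*(np.arange(g.shape[1])+.5); xs=x+hx-s*np.arange(g.shape[0])
    mid=g.shape[1]//2
    def sub(i,row):
        i=np.clip(i,1,len(row)-2); a,b,d=row[i-1],row[i],row[i+1]; return i+.5*(a-d)/(a-2*b+d+1e-9)
    out=[]
    for side in(0,1):
        v=[]
        for row in g:
            i=sub(np.argmax(row[:mid]),row) if side==0 else sub(mid+np.argmin(row[mid:]),row)
            v.append(y+w-s*(i+.5))
        v=np.array(v);X=xs.copy()
        for _ in range(4):
            p=np.polyfit(X,v,1);r=v-np.polyval(p,X);k=abs(r)<max(.0006,2*r.std());X,v=X[k],v[k]
        out.append((p,np.polyval(p,x),r.std(),len(X)))
    return out
E
python3 - <<'E'
from h import *
d=pickle.load(open('c0.pkl','rb'))
for n in d:
  for nm,x,y in (('L',.555,.1235),('R',.547,-.1035)):
    e=edges(d[n],x,y); print(n,nm,[(a[0][0].round(4),a[1].round(4),a[2].round(5),a[3]) for a in e],(e[0][1]-e[1][1]),'mid',(e[0][1]+e[1][1])/2,(e[0][0][0]+e[1][0][0])/2)
    # true expected silhouette mid in that camera for axis at y
    h=hull_mask(d[n],x,y,-.05); X=back(d[n],h,.065); k=abs(X[:,0]-x)<.2
    R=X
    # interp left/right silhouettes at x
    import numpy as np
    P=np.vstack([X,X[:1]]);ys=[]
    for a,b in zip(P[:-1],P[1:]):
        if (a[0]-x)*(b[0]-x)<0: t=(x-a[0])/(b[0]-a[0]); ys.append(a[1]+t*(b[1]-a[1]))
    print('  model mid',np.mean(ys),'minus axis',np.mean(ys)-y,'width',abs(np.diff(ys)))
print(line_fit(d['side'],.05,-.055,(.55,.64)),line_fit(d['side'],.05,-.053,(.46,.53)))
E
```

```text
top L [(np.float64(-0.0783), np.float64(0.1386), np.float64(0.00059), 141), (np.float64(-0.0708), np.float64(0.1107), np.float64(0.00062), 121)] 0.027913883503750764 mid 0.12460992099931158 -0.07455192253685419
  model mid 0.12356333353273297 minus axis 6.33335327329676e-05 width [0.03095697]
top R [(np.float64(-0.0583), np.float64(-0.0892), np.float64(0.00023), 141), (np.float64(-0.0558), np.float64(-0.115), np.float64(0.00032), 132)] 0.025731409784557624 mid -0.10209425198856958 -0.05701728487240185
  model mid -0.10349999798798534 minus axis 2.0120146521085402e-09 width [0.03003754]
side L [(np.float64(-0.0688), np.float64(0.139), np.float64(0.00053), 131), (np.float64(-0.0701), np.float64(0.1075), np.float64(0.00019), 141)] 0.03148217582321247 mid 0.1232245399154643 -0.06941985888789126
  model mid 0.12337101760008909 minus axis -0.00012898239991090965 width [0.03401814]
side R [(np.float64(-0.0364), np.float64(-0.0859), np.float64(0.00089), 127), (np.float64(-0.0467), np.float64(-0.1211), np.float64(0.00031), 137)] 0.0352177008515282 mid -0.10348513161614635 -0.04157437543666816
  model mid -0.10367441457601387 minus axis -0.00017441457601387322 width [0.03777669]
(array([-0.01392855, -0.04155631]), np.float64(0.0055950933175518015), 180) (array([-0.04702411, -0.02933275]), np.float64(0.00043947021424512844), 140)
```

```bash
cat >> h.py <<'E'
from scipy.spatial.transform import Rotation as Ro
def tgtR(yaw_line,off=0):  # tool x = roll dir (+y side), z down ; yaw_line = line angle
    u=np.array([-np.sin(yaw_line),np.cos(yaw_line),0]); z=np.array([0,0,-1.]); return np.c_[u,np.cross(z,u),z]
def plan(p0,R0,p1,R1,n,dec=4):
    """rows, tool frame, straight line and slerp"""
    dr=Ro.from_matrix(R0.T@R1).as_rotvec(); st=dr/n; R=R0.copy(); p=np.array(p0,float); rows=[]
    for i in range(n):
        nx=(p1-p)/(n-i); o=np.round(R.T@nx,dec); r=np.round(np.degrees(st),2)
        rows.append((o.tolist(),r.tolist())); p=p+R@o; R=R@Ro.from_rotvec(np.radians(r)).as_matrix()
    return rows
E
python3 - <<'E'
from h import *
from bench import ctrl
s=ctrl.get_state();R0=Ro.from_rotvec(s['tool_rot']).as_matrix();print(R0.round(3))
for r in plan(s['position'],R0,np.array([.54,-.12,.19]),tgtR(-.046),10): print(r)
E
```

```text
[[ 0.916  0.4   -0.001]
 [ 0.4   -0.916  0.002]
 [-0.    -0.002 -1.   ]]
([0.0447, -0.0323, 0.004], [-0.01, -0.0, -6.38])
([0.048, -0.0272, 0.004], [-0.01, -0.0, -6.38])
([0.0507, -0.0217, 0.004], [-0.01, -0.0, -6.38])
([0.0528, -0.0159, 0.004], [-0.01, -0.0, -6.38])
([0.0543, -0.0099, 0.004], [-0.01, -0.0, -6.38])
([0.055, -0.0038, 0.004], [-0.01, -0.0, -6.38])
([0.0551, 0.0023, 0.004], [-0.01, -0.0, -6.38])
([0.0545, 0.0084, 0.004], [-0.01, -0.0, -6.38])
([0.0533, 0.0144, 0.004], [-0.01, -0.0, -6.38])
([0.0513, 0.0203, 0.0039], [-0.01, -0.0, -6.38])
```

carry_out(
  rows=[
    {"offset":[0.0447,-0.0323,0.004],"rot":[0,0,-6.38],"gripper":0.69},
    {"offset":[0.048,-0.0272,0.004],"rot":[0,0,-6.38],"gripper":0.69},
    {"offset":[0.0507,-0.0217,0.004],"rot":[0,0,-6.38],"gripper":0.69},
    {"offset":[0.0528,-0.0159,0.004],"rot":[0,0,-6.38],"gripper":0.69},
    {"offset":[0.0543,-0.0099,0.004],"rot":[0,0,-6.38],"gripper":0.69},
    {"offset":[0.055,-0.0038,0.004],"rot":[0,0,-6.38],"gripper":0.69},
    {"offset":[0.0551,0.0023,0.004],"rot":[0,0,-6.38],"gripper":0.69},
    {"offset":[0.0545,0.0084,0.004],"rot":[0,0,-6.38],"gripper":0.69},
    {"offset":[0.0533,0.0144,0.004],"rot":[0,0,-6.38],"gripper":0.69},
    {"offset":[0.0513,0.0203,0.004],"rot":[0,0,-6.38],"gripper":0.69},
  ],
)

```text
time: 1.35
position: [0.5407, -0.119, 0.1902]
tool_rot: [2.268, 2.174, -0.001]
ft_force: [0.1, -0.3, -0.3]
grip_width: 0.688
```

```bash
python3 - <<'E'
from h import *
from bench import ctrl,cams
s=ctrl.get_state();print(s['time'],s['position'],s['grip_width'],s['ft_force'],Ro.from_rotvec(s['tool_rot']).as_matrix().round(4))
c=cams.get_image('wrist');pickle.dump(c,open('w1.pkl','wb'));cv2.imwrite('pics/w1.png',c['img'][:,:,::-1]);print(c['vfov'],c['R'],c['t'])
s=ctrl.get_state();print(s['time'],s['position'])
E
```

```text
1.35 [ 0.54069418 -0.11900854  0.19019947] 0.6879349290793056 [ 0.07249057 -0.26267811 -0.31260493] [[ 4.210e-02  9.991e-01 -3.000e-04]
 [ 9.991e-01 -4.210e-02 -3.000e-04]
 [-3.000e-04 -2.000e-04 -1.000e+00]]
58.052036057472534 [[ 9.99128958e-01 -4.17209741e-02 -8.28428742e-04]
 [-3.97554278e-02 -9.57716447e-01  2.84953877e-01]
 [-1.26819532e-02 -2.84672736e-01 -9.58540871e-01]] [-0.54498405 -0.11557573  0.32543954]
1.4 [ 0.54391571 -0.10934255  0.19002822]
```

View pics/w1.png

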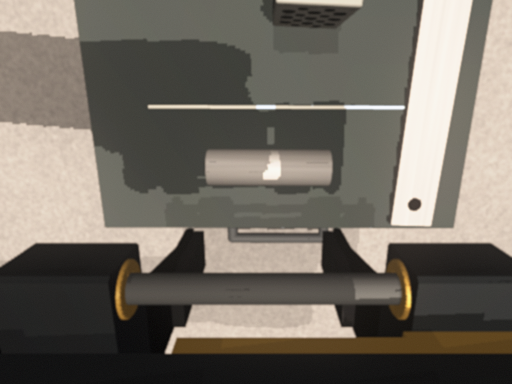

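carry_out(
  rows=[
    {"offset":[0,0,0],"rot":[0,0,0],"gripper":0.69},
    {"offset":[0,0,0],"rot":[0,0,0],"gripper":0.69},
  ],
)

```text
time: 1.65
position: [0.5397, -0.1219, 0.1902]
tool_rot: [-2.274, -2.168, 0.002]
ft_force: [0.6, -0.8, -0.6]
grip_width: 0.687
```

```bash
python3 - <<'E'
from h import *
from bench import ctrl,cams
s=ctrl.get_state();print(s['time'],s['position'],s['grip_width'],s['ft_force'],Ro.from_rotvec(s['tool_rot']).as_matrix().round(4))
c=cams.get_image('wrist');pickle.dump(c,open('w2.pkl','wb'))
im=rectify(c,.065,.45,.66,-.16,0.0,.0005);cv2.imwrite('pics/w2r.png',im[:,:,::-1])
im=rectify(c,.05,.45,.66,-.16,0.0,.0005);cv2.imwrite('pics/w2p.png',im[:,:,::-1])
E
```

```text
1.65 [ 0.53965993 -0.12191683  0.1902174 ] 0.6866166417586501 [ 0.59070348 -0.8237145  -0.56439888] [[ 4.750e-02  9.989e-01 -9.000e-04]
 [ 9.989e-01 -4.750e-02 -7.000e-04]
 [-8.000e-04 -9.000e-04 -1.000e+00]]
```

View pics/w2r.png

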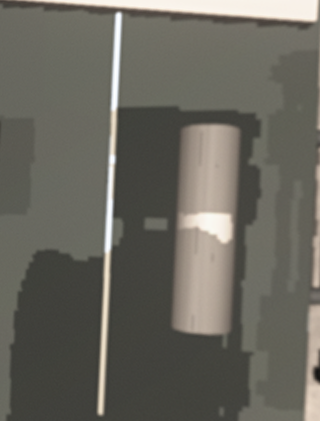

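```bash
cat >> h.py <<'E'
def rmeas(c,x,y,hx=.035,yaw=-.05,verbose=True):
    """axis y at x with silhouette correction, yaw"""
    for _ in range(2):
        e=edges(c,x,y,hx)
        X=back(c,hull_mask(c,x,y,yaw),.065);P=np.vstack([X,X[:1]])
        def at(xx):
            return sorted([a[1]+(xx-a[0])/(b[0]-a[0])*(b[1]-a[1]) for a,b in zip(P[:-1],P[1:]) if (a[0]-xx)*(b[0]-xx)<0])[::-1]
        m=at(x);m1=at(x+.03);m2=at(x-.03)
        yl=y+e[0][1]-m[0]; yr=y+e[1][1]-m[1]
        kl=yaw+e[0][0][0]-(m1[0]-m2[0])/.06; kr=yaw+e[1][0][0]-(m1[1]-m2[1])/.06
        if verbose: print('  L/R est',round(yl,4),round(yr,4),'yaw',round(kl,4),round(kr,4),'sd',e[0][2].round(5),e[1][2].round(5))
        y=(yl+yr)/2;yaw=(kl+kr)/2
    return y,yaw
E
python3 - <<'E'
from h import *
c=pickle.load(open('w2.pkl','rb'))
print(rmeas(c,.547,-.1035))
print(line_fit(c,.05,-.0545,(.46,.64)),line_fit(c,.05,-.0545,(.46,.64))[0]@[.547,1])
d=pickle.load(open('c0.pkl','rb'))
for n in d:
  print(n,'L',rmeas(d[n],.555,.1235)); print(n,'R',rmeas(d[n],.547,-.1035))
E
```

```text
L/R est -0.1035 -0.1018 yaw -0.0482 -0.0489 sd 8e-05 3e-05
  L/R est -0.1035 -0.1018 yaw -0.0482 -0.0489 sd 9e-05 3e-05
(np.float64(-0.10262321346872516), np.float64(-0.04851348132482309))
(array([-0.04407339, -0.03066385]), np.float64(8.440639675585701e-05), 354) -0.05477200163119568
  L/R est 0.123 0.1261 yaw -0.0782 -0.0708 sd 0.00059 0.00062
  L/R est 0.123 0.1261 yaw -0.0782 -0.0704 sd 0.00058 0.0006
top L (np.float64(0.12454410847243798), np.float64(-0.0742809434839192))
  L/R est -0.1042 -0.0999 yaw -0.0582 -0.0557 sd 0.00023 0.00032
  L/R est -0.1042 -0.0999 yaw -0.0585 -0.055 sd 0.00024 0.00032
top R (np.float64(-0.10209338232975138), np.float64(-0.05673941031630378))
  L/R est 0.1221 0.1246 yaw -0.0687 -0.07 sd 0.00053 0.00019
  L/R est 0.1221 0.1246 yaw -0.0686 -0.0701 sd 0.00052 0.00019
side L (np.float64(0.12337868773236807), np.float64(-0.06936712863343))
  L/R est -0.1046 -0.102 yaw -0.0364 -0.0467 sd 0.00089 0.00031
  L/R est -0.1046 -0.102 yaw -0.0383 -0.0467 sd 0.00086 0.00031
side R (np.float64(-0.10329385553139829), np.float64(-0.04247312255287841))
```

```bash
cat >> h.py <<'E'
def go(p1,yaw=None,n=1):
    from bench import ctrl
    s=ctrl.get_state();R0=Ro.from_rotvec(s['tool_rot']).as_matrix()
    R1=R0 if yaw is None else tgtR(yaw)
    for r in plan(s['position'],R0,np.array(p1),R1,n): print(r)
E
python3 -c "
from h import *
go([.5465,-.109,.096],-.044,3)"
```

```text
([0.0046, 0.0021, 0.0314], [-0.01, 0.02, -0.09])
([0.0046, 0.0021, 0.0314], [-0.01, 0.02, -0.09])
([0.0045, 0.0021, 0.0315], [-0.01, 0.02, -0.09])
```

carry_out(
  rows=[
    {"offset":[0.0046,0.0021,0.0314],"rot":[0,0,-0.1],"gripper":0.69},
    {"offset":[0.0046,0.0021,0.0314],"rot":[0,0,-0.1],"gripper":0.69},
    {"offset":[0.0045,0.0021,0.0314],"rot":[0,0,0],"gripper":0.69},
    {"offset":[0,0,0],"rot":[0,0,0],"gripper":0.69},
    {"offset":[0,0,0],"rot":[0,0,0],"gripper":0.69},
  ],
)

```text
time: 2.33
position: [0.5476, -0.1083, 0.0975]
tool_rot: [2.268, 2.171, 0.001]
ft_force: [0.7, 0.3, 0.4]
grip_width: 0.69
```

```bash
python3 - <<'E'
from h import *
from bench import ctrl,cams
s=ctrl.get_state();print(s['time'],s['position'],s['grip_width'],s['ft_force'],Ro.from_rotvec(s['tool_rot']).as_matrix().round(4))
c=cams.get_image('wrist');cv2.imwrite('pics/w3.png',c['img'][:,:,::-1])
c=cams.get_image('side');cv2.imwrite('pics/s3.png',cv2.resize(c['img'][140:300,150:330,::-1],None,fx=3.5,fy=3.5,interpolation=2))
E
```

```text
2.325 [ 0.54761925 -0.10834115  0.09750924] 0.6895973401859334 [0.6511279  0.33953725 0.4481256 ] [[ 4.38e-02  9.99e-01  1.30e-03]
 [ 9.99e-01 -4.38e-02 -8.00e-04]
 [-7.00e-04  1.30e-03 -1.00e+00]]
```

View pics/w3.png

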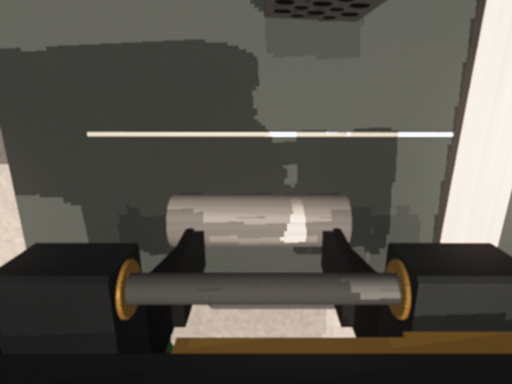

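View pics/s3.png

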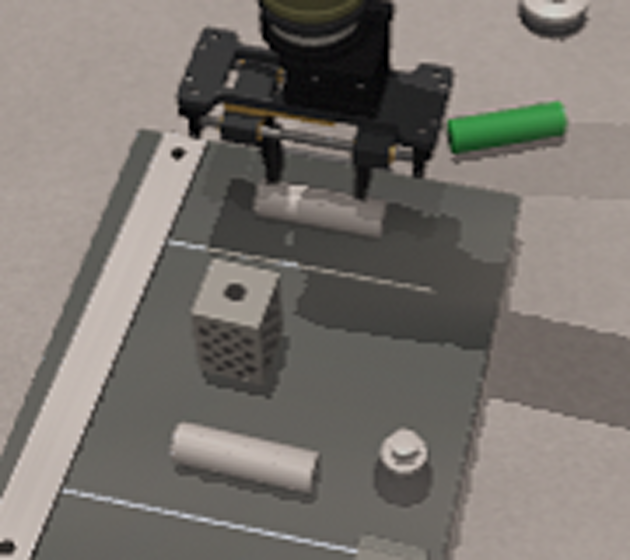

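The wrist and side views show both fingertips above the roller, symmetric along its length. Lowering gently until they touch.

carry_out(
  rows=[
    {"offset":[0,0,0.003],"rot":[0,0,0],"gripper":0.69},
    {"offset":[0,0,0.003],"rot":[0,0,0],"gripper":0.69},
    {"offset":[0,0,0.001],"rot":[0,0,0],"gripper":0.69},
    {"offset":[0,0,0],"rot":[0,0,0],"gripper":0.69},
  ],
)

```text
time: 2.92
position: [0.5471, -0.107, 0.0892]
tool_rot: [-2.267, -2.174, 0.0]
ft_force: [-0.5, -0.2, -0.4]
grip_width: 0.691
```

carry_out(
  rows=[
    {"offset":[0,0,0.001],"rot":[0,0,0],"gripper":0.69},
    {"offset":[0,0,0],"rot":[0,0,0],"gripper":0.69},
  ],
)

```text
time: 3.18
position: [0.5473, -0.1071, 0.0885]
tool_rot: [2.267, 2.174, 0.0]
ft_force: [-0.5, 0.5, 0.3]
grip_width: 0.692
```

carry_out(
  rows=[
    {"offset":[0,0,0.001],"rot":[0,0,0],"gripper":0.69},
    {"offset":[0,0,0],"rot":[0,0,0],"gripper":0.69},
  ],
)

```text
time: 3.42
position: [0.5474, -0.1071, 0.0883]
tool_rot: [2.267, 2.174, -0.0]
ft_force: [-1.9, 0.4, 5.9]
grip_width: 0.688
```

carry_out(
  rows=[
    {"offset":[0.005,0,0],"rot":[0,0,0],"gripper":0.69},
    {"offset":[0.005,0,0],"rot":[0,0,0],"gripper":0.69},
    {"offset":[0.005,0,0],"rot":[0,0,0],"gripper":0.69},
    {"offset":[0.005,0,0],"rot":[0,0,0],"gripper":0.69},
    {"offset":[0,0,0],"rot":[0,0,0],"gripper":0.69},
  ],
)

```text
time: 4.05
position: [0.5483, -0.0866, 0.0883]
tool_rot: [2.266, 2.175, 0.0]
ft_force: [-2.1, 0.6, 5.9]
grip_width: 0.687
```

```bash
cat > look.py <<'E'
from h import *
import sys
from bench import ctrl,cams
t=sys.argv[1];x=float(sys.argv[2]);y=float(sys.argv[3])
s=ctrl.get_state();print(s['time'],s['position'],s['ft_force'].round(2),s['torque'].round(3),'yaw',Ro.from_rotvec(s['tool_rot']).as_matrix()[0,0])
c=cams.get_image('wrist');pickle.dump(c,open(t+'.pkl','wb'));cv2.imwrite(f'pics/{t}.png',c['img'][:,:,::-1])
E
python3 look.py w4 0 0
```

```text
4.05 [ 0.54827532 -0.0866136   0.0882661 ] [-2.12  0.6   5.86] [ 0.092  0.405 -0.009] yaw 0.04133401951673078
```

View pics/w4.png

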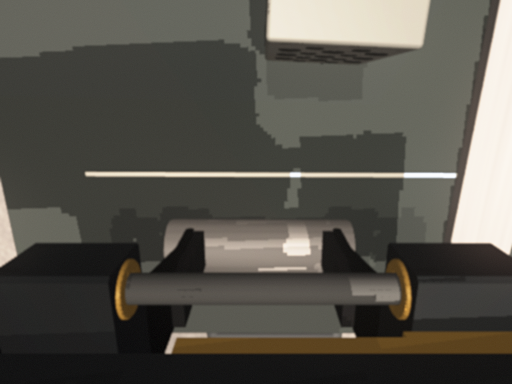

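carry_out(
  rows=[
    {"offset":[0,0,-0.007],"rot":[0,0,0],"gripper":0.69},
    {"offset":[-0.0135,0,0],"rot":[0,0,0],"gripper":0.69},
    {"offset":[0,0,0.003],"rot":[0,0,0],"gripper":0.69},
    {"offset":[0,0,0.003],"rot":[0,0,0],"gripper":0.69},
    {"offset":[0,0,0.001],"rot":[0,0,0],"gripper":0.69},
    {"offset":[0,0,0],"rot":[0,0,0],"gripper":0.69},
  ],
)

```text
time: 4.85
position: [0.5473, -0.1006, 0.0882]
tool_rot: [-2.268, -2.174, 0.001]
ft_force: [-2.5, -0.4, 8.4]
grip_width: 0.689
```

```bash
python3 look.py w5 0 0
```

```text
4.85 [ 0.54727207 -0.10061594  0.08816398] [-2.47 -0.44  8.44] [ 0.031  0.684 -0.082] yaw 0.042017520507123214
```

View pics/w5.png

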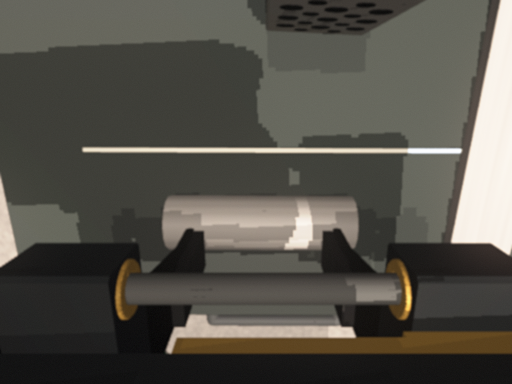

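```bash
python3 - <<'E'
from h import *
c=pickle.load(open('w5.pkl','rb'))
print(rmeas(c,.547,-.092,.02)); p=line_fit(c,.05,-.0545,(.46,.64)); print(p, p[0]@[.547,1])
E
```

```text
L/R est -0.0931 -0.0915 yaw -0.0511 -0.0514 sd 7e-05 0.00013
  L/R est -0.0931 -0.0915 yaw -0.0516 -0.0501 sd 8e-05 0.00013
(np.float64(-0.09227778510577704), np.float64(-0.05084668176103961))
(array([ 0.03139722, -0.067951  ]), np.float64(0.0016279651768278496), 286) -0.05077671460534955
```

carry_out(
  rows=[
    {"offset":[0.005,0,0],"rot":[0,0,-0.08],"gripper":0.69},
    {"offset":[0.006,0,0],"rot":[0,0,-0.08],"gripper":0.69},
    {"offset":[0.006,0,0],"rot":[0,0,-0.08],"gripper":0.69},
    {"offset":[0.006,0,0],"rot":[0,0,-0.08],"gripper":0.69},
    {"offset":[0.005,0,0],"rot":[0,0,-0.08],"gripper":0.69},
    {"offset":[0,0,0],"rot":[0,0,0],"gripper":0.69},
    {"offset":[0,0,-0.007],"rot":[0,0,0],"gripper":0.69},
    {"offset":[-0.014,0,0],"rot":[0,0,0.4],"gripper":0.69},
    {"offset":[0,0,0],"rot":[0,0,0],"gripper":0.69},
  ],
)

```text
time: 6.02
position: [0.5477, -0.0889, 0.0939]
tool_rot: [2.271, 2.171, -0.002]
ft_force: [-0.1, -0.1, -0.2]
grip_width: 0.69
```

```bash
python3 look.py w6 0 0; python3 - <<'E'
from h import *
c=pickle.load(open('w6.pkl','rb'))
print(rmeas(c,.547,-.078,.02)); p=line_fit(c,.05,-.0545,(.46,.52)); print(p, p[0]@[.547,1])
E
```

```text
6.025 [ 0.54768955 -0.0888729   0.09393677] [-0.14 -0.08 -0.25] [ 0.023 -0.063 -0.021] yaw 0.04491101561630771
  L/R est -0.0712 -0.0774 yaw 0.4082 -0.051 sd 0.00299 6e-05
  L/R est -0.0659 -0.0773 yaw -0.0433 -0.0529 sd 5e-05 6e-05
(np.float64(-0.07160597147076464), np.float64(-0.048084747962415825))
(array([-0.29083205,  0.0851137 ]), np.float64(0.002551355154316435), 120) -0.07397142659234948
```

View pics/w6.png

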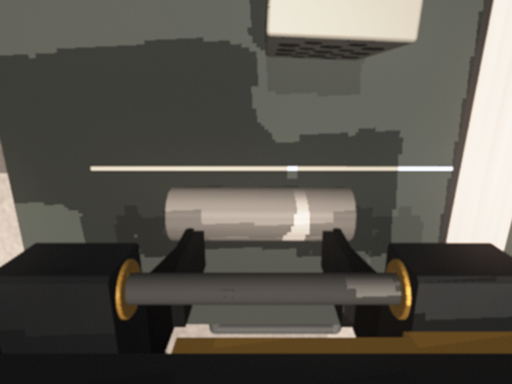

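```bash
sed -i 's/def rmeas(c,x,y,hx=.035,yaw=-.05,verbose=True)/def rmeas(c,x,y,hx=.035,yaw=-.05,verbose=True,w=.028)/; s/e=edges(c,x,y,hx)/e=edges(c,x,y,hx,w=w)/' h.py; python3 - <<'E'
from h import *
for n,y in (('w5',-.0923),('w6',-.0785)):
    c=pickle.load(open(n+'.pkl','rb'))
    print(rmeas(c,.547,y,.02,w=.021))
    for ya in(-.05,-.0525):
      p=line_fit(c,.05,ya,(.46,.64)); print(p, p[0]@[.547,1])
im=rectify(c,.05,.45,.66,-.12,0.0,.0004);cv2.imwrite('pics/w6p.png',im[:,:,::-1])
E
```

```text
L/R est -0.0931 -0.0915 yaw -0.0515 -0.0501 sd 8e-05 0.00013
  L/R est -0.0931 -0.0915 yaw -0.0516 -0.0502 sd 8e-05 0.00013
(np.float64(-0.09227783837472649), np.float64(-0.050897972881340674))
(array([-0.04454662, -0.0304862 ]), np.float64(5.6856542761527555e-05), 348) -0.054853204818820486
(array([ 0.0249894 , -0.06510262]), np.float64(0.002335844744901745), 313) -0.05143342322656673
  L/R est -0.0787 -0.0774 yaw -0.0427 -0.051 sd 6e-05 6e-05
  L/R est -0.0787 -0.0774 yaw -0.0432 -0.0511 sd 7e-05 6e-05
(np.float64(-0.07804348934854738), np.float64(-0.04714594830023047))
(array([ 0.02232015, -0.06614121]), np.float64(0.003982249172915396), 360) -0.053932086457088683
(array([ 0.00725646, -0.06041472]), np.float64(0.0037521620774112717), 360) -0.05644543627662094
```

View pics/w6p.png

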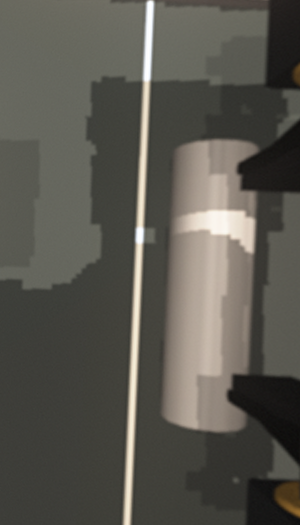

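carry_out(
  rows=[
    {"offset":[0.004,0,0],"rot":[0,0,0],"gripper":0.69},
    {"offset":[0,0,0.003],"rot":[0,0,0],"gripper":0.69},
    {"offset":[0,0,0.003],"rot":[0,0,0],"gripper":0.69},
    {"offset":[0,0,0.001],"rot":[0,0,0],"gripper":0.69},
    {"offset":[0,0,0],"rot":[0,0,0],"gripper":0.69},
  ],
)

```text
time: 6.7
position: [0.5482, -0.0824, 0.0882]
tool_rot: [2.267, 2.175, -0.001]
ft_force: [-2.4, 0.4, 5.8]
grip_width: 0.694
```

carry_out(
  rows=[
    {"offset":[0.005,0,0],"rot":[0,0,-0.04],"gripper":0.69},
    {"offset":[0.0055,0,0],"rot":[0,0,-0.04],"gripper":0.69},
    {"offset":[0.0055,0,0],"rot":[0,0,-0.04],"gripper":0.69},
    {"offset":[0.005,0,0],"rot":[0,0,-0.04],"gripper":0.69},
    {"offset":[0.005,0,0],"rot":[0,0,-0.04],"gripper":0.69},
    {"offset":[0,0,0],"rot":[0,0,0],"gripper":0.69},
    {"offset":[0,0,-0.007],"rot":[0,0,0],"gripper":0.69},
    {"offset":[-0.016,0,-0.02],"rot":[0,0,0.2],"gripper":0.69},
    {"offset":[0,0,0],"rot":[0,0,0],"gripper":0.69},
  ],
)

```text
time: 7.82
position: [0.5498, -0.0742, 0.1156]
tool_rot: [2.268, 2.17, 0.002]
ft_force: [0.2, -0.2, 0.2]
grip_width: 0.688
```

```bash
python3 look.py w7 0 0; python3 - <<'E'
from h import *
c=pickle.load(open('w7.pkl','rb'))
print(rmeas(c,.547,-.065,.022,w=.021)); 
im=rectify(c,.05,.45,.66,-.12,0.0,.0004);cv2.imwrite('pics/w7p.png',im[:,:,::-1])
for ya in(-.04,-.045):
      p=line_fit(c,.05,ya,(.46,.64)); print(p, p[0]@[.547,1])
E
```

```text
7.825 [ 0.54978059 -0.0741686   0.11559607] [ 0.19 -0.24  0.24] [ 0.014 -0.088  0.007] yaw 0.044375597922861
  L/R est -0.0654 -0.0608 yaw -0.0615 -0.2036 sd 0.00016 0.00149
  L/R est -0.0655 -0.0609 yaw -0.0615 -0.1965 sd 0.00018 0.00163
(np.float64(-0.06322275076046746), np.float64(-0.1289812384040257))
(array([-0.0358366 , -0.03650852]), np.float64(0.0012610018509909688), 327) -0.0561111411749608
(array([-0.03478987, -0.03935511]), np.float64(0.002681855501094526), 360) -0.05838516468656821
```

View pics/w7p.png

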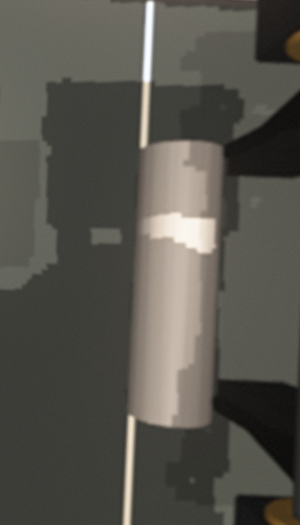

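carry_out(
  rows=[
    {"offset":[0.0045,0,0.01],"rot":[0,0,0],"gripper":0.69},
    {"offset":[0,0,0.01],"rot":[0,0,0],"gripper":0.69},
    {"offset":[0,0,0.003],"rot":[0,0,0],"gripper":0.69},
    {"offset":[0,0,0.003],"rot":[0,0,0],"gripper":0.69},
    {"offset":[0,0,0.001],"rot":[0,0,0],"gripper":0.69},
    {"offset":[0,0,0],"rot":[0,0,0],"gripper":0.69},
  ],
)

```text
time: 8.62
position: [0.5485, -0.068, 0.0883]
tool_rot: [-2.267, -2.174, 0.002]
ft_force: [-3.9, 0.2, 6.9]
grip_width: 0.687
```

carry_out(
  rows=[
    {"offset":[0.005,0,0],"rot":[0,0,0],"gripper":0.69},
    {"offset":[0.005,0,0],"rot":[0,0,0],"gripper":0.69},
    {"offset":[0.005,0,0],"rot":[0,0,0],"gripper":0.69},
    {"offset":[0.004,0,0],"rot":[0,0,0],"gripper":0.69},
    {"offset":[0,0,0],"rot":[0,0,0],"gripper":0.69},
    {"offset":[0,0,-0.007],"rot":[0,0,0],"gripper":0.69},
    {"offset":[-0.02,0,-0.03],"rot":[0,0,0],"gripper":0.69},
    {"offset":[-0.04,0,-0.04],"rot":[0,0,0],"gripper":0.69},
    {"offset":[-0.03,0,-0.03],"rot":[0,0,0],"gripper":0.69},
    {"offset":[0,0,0],"rot":[0,0,0],"gripper":0.69},
  ],
)

```text
time: 9.88
position: [0.5473, -0.143, 0.1973]
tool_rot: [2.269, 2.164, 0.003]
ft_force: [-0.0, -0.5, -1.1]
grip_width: 0.695
```

carry_out(
  rows=[
    {"offset":[0,0,0],"rot":[0,0,0],"gripper":0.69},
  ],
)

```text
time: 10.0
position: [0.5456, -0.1381, 0.1938]
tool_rot: [-2.266, -2.174, -0.0]
ft_force: [-0.2, -0.1, 0.2]
grip_width: 0.69
```

```bash
python3 look.py w8 0 0; python3 - <<'E'
from h import *
c=pickle.load(open('w8.pkl','rb'))
print(rmeas(c,.547,-.055,.035,w=.025)); 
im=rectify(c,.05,.42,.68,-.12,0.0,.0004);cv2.imwrite('pics/w8p.png',im[:,:,::-1])
for xr in((.455,.49),(.61,.64)):
      p=line_fit(c,.05,-.055,xr); print(p, p[0]@[sum(xr)/2,1],sum(xr)/2)
E
```

```text
10.0 [ 0.54563085 -0.13807603  0.19377638] [-0.17 -0.13  0.24] [ 0.014 -0.108  0.033] yaw 0.041419541911925574
  L/R est -0.0557 -0.0538 yaw -0.059 -0.0542 sd 0.00017 0.00024
  L/R est -0.0557 -0.0538 yaw -0.0589 -0.0541 sd 0.00017 0.00024
(np.float64(-0.05476936804001095), np.float64(-0.05650182050631232))
(array([-0.04692276, -0.02929242]), np.float64(2.8987346860702746e-05), 70) -0.051463425554801795 0.47250000000000003
(array([-0.04471526, -0.03032568]), np.float64(3.318857247136119e-05), 61) -0.05827271879600435 0.625
```

View pics/w8p.png

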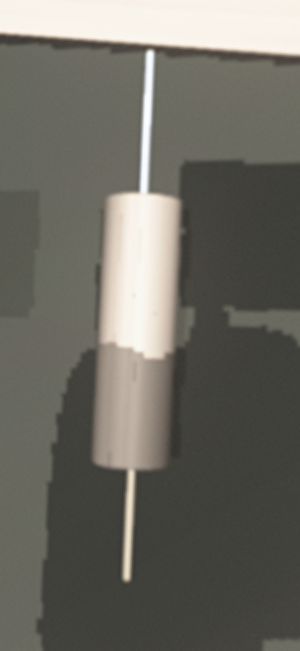

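View pics/w8.png

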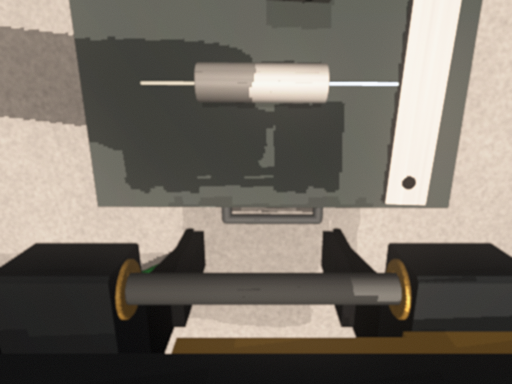

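Roller R sits on the line: its axis is at y −0.0548 and the line is at −0.0548. Its yaw residual looks like about 0.5°, so I'll re-check it from other views later. Moving over to the left roller.

carry_out(
  rows=[
    {"offset":[0.048,0,0],"rot":[0,0,0],"gripper":0.69},
    {"offset":[0.048,0,0],"rot":[0,0,0],"gripper":0.69},
    {"offset":[0.048,0,0],"rot":[0,0,0],"gripper":0.69},
    {"offset":[0.048,0,0],"rot":[0,0,0],"gripper":0.69},
    {"offset":[0.046,0,0],"rot":[0,0,0],"gripper":0.69},
    {"offset":[0,0,0],"rot":[0,0,0],"gripper":0.69},
    {"offset":[0,0,0],"rot":[0,0,0],"gripper":0.69},
  ],
)

```text
time: 10.92
position: [0.555, 0.0991, 0.1933]
tool_rot: [-2.265, -2.176, 0.003]
ft_force: [-0.4, 0.8, 1.0]
grip_width: 0.69
```

```bash
python3 look.py w9 0 0; python3 - <<'E'
from h import *
from bench import cams
d={n:cams.get_image(n) for n in('top','side')};pickle.dump(d,open('c9.pkl','wb'))
c=pickle.load(open('w9.pkl','rb'))
print(rmeas(c,.555,.1235,.035,yaw=-.07)); 
p=line_fit(c,.05,.1695,(.48,.64)); print(p, p[0]@[.555,1])
im=rectify(c,.05,.44,.68,.08,.2,.0004);cv2.imwrite('pics/w9p.png',im[:,:,::-1])
for n in d: print(n,rmeas(d[n],.547,-.055,.035,w=.025),fit_cyl([d[n]],.547,-.055,-.05))
for i,n in enumerate(d): cv2.imwrite(f'pics/{n}9.png',d[n]['img'][:,:,::-1])
E
```

```text
10.925 [0.5550279  0.09912992 0.19326621] [-0.39  0.84  0.97] [-0.095 -0.107  0.001] yaw 0.04007989704981791
  L/R est 0.1227 0.1245 yaw -0.0711 -0.0716 sd 7e-05 0.00016
  L/R est 0.1227 0.1245 yaw -0.0712 -0.0717 sd 8e-05 0.00016
(np.float64(0.12363587364702545), np.float64(-0.07144499702591242))
(array([-0.04401827,  0.19351159]), np.float64(9.375154445344049e-05), 307) 0.16908144875372297
  L/R est -0.0564 -0.0523 yaw -0.0505 -0.0533 sd 0.00024 0.00023
  L/R est -0.0564 -0.0523 yaw -0.0499 -0.053 sd 0.00027 0.00022
top (np.float64(-0.054323042585695785), np.float64(-0.05146718018124216)) (array([ 0.55083534, -0.05551307, -0.05737285]), np.float64(-0.8441077722109788))
  L/R est -0.0578 -0.0513 yaw -0.0174 -0.1083 sd 0.00404 0.00539
  L/R est -0.0578 -0.0513 yaw -0.0074 -0.1037 sd 0.00382 0.00516
side (np.float64(-0.05452697714901711), np.float64(-0.055532265285315366)) (array([ 0.58521764,  0.01620034, -0.225039  ]), np.float64(-0.6236905883983327))
  c /= stddev[:, None]
  c /= stddev[None, :]
```

View pics/w9.png

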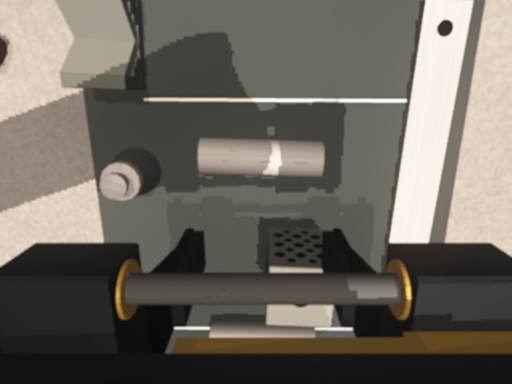

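View pics/side9.png

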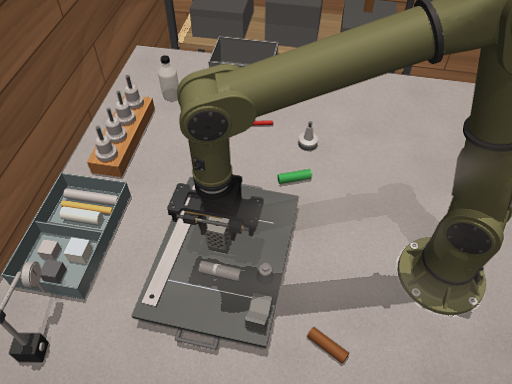

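View pics/top9.png

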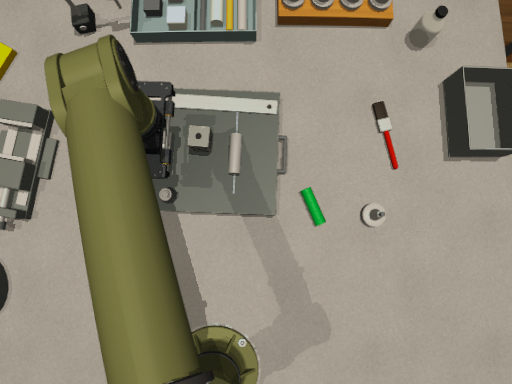

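```bash
python3 -c "
from h import *
go([.5555,.1176,.096],-.071,4)"
```

```text
([0.0051, -0.0003, 0.0245], [-0.01, 0.01, 0.39])
([0.0051, -0.0003, 0.0244], [-0.01, 0.01, 0.39])
([0.005, -0.0003, 0.0245], [-0.01, 0.01, 0.39])
([0.0051, -0.0004, 0.0244], [-0.01, 0.01, 0.39])
```

carry_out(
  rows=[
    {"offset":[0.005,-0.0003,0.0245],"rot":[0,0,0.4],"gripper":0.82},
    {"offset":[0.005,-0.0003,0.0245],"rot":[0,0,0.4],"gripper":0.82},
    {"offset":[0.005,-0.0003,0.0245],"rot":[0,0,0.4],"gripper":0.82},
    {"offset":[0.005,-0.0003,0.0205],"rot":[0,0,0.4],"gripper":0.82},
    {"offset":[0,0,0],"rot":[0,0,0],"gripper":0.82},
    {"offset":[0,0,0],"rot":[0,0,0],"gripper":0.82},
  ],
)

```text
time: 11.82
position: [0.5563, 0.1185, 0.101]
tool_rot: [2.298, 2.142, 0.001]
ft_force: [0.2, -0.1, -0.0]
grip_width: 0.824
```

```bash
python3 look.py w10 0 0
```

```text
11.825 [0.55633398 0.11854695 0.10103113] [ 0.19 -0.08 -0.04] [ 0.01  -0.077 -0.03 ] yaw 0.07025025231034113
```

View pics/w10.png

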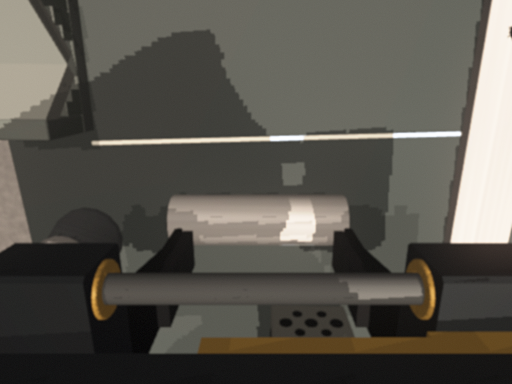

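carry_out(
  rows=[
    {"offset":[0,0,0.004],"rot":[0,0,0],"gripper":0.82},
    {"offset":[0,0,0.004],"rot":[0,0,0],"gripper":0.82},
    {"offset":[0,0,0.003],"rot":[0,0,0],"gripper":0.82},
    {"offset":[0,0,0.001],"rot":[0,0,0],"gripper":0.82},
    {"offset":[0,0,0.001],"rot":[0,0,0],"gripper":0.82},
    {"offset":[0,0,0],"rot":[0,0,0],"gripper":0.82},
  ],
)

```text
time: 12.62
position: [0.5556, 0.1193, 0.0883]
tool_rot: [-2.297, -2.143, 0.0]
ft_force: [-3.4, 1.2, 6.2]
grip_width: 0.818
```

carry_out(
  rows=[
    {"offset":[0,0,0.001],"rot":[0,0,0],"gripper":0.82},
    {"offset":[0,0,0],"rot":[0,0,0],"gripper":0.82},
  ],
)

```text
time: 12.88
position: [0.5557, 0.1197, 0.0881]
tool_rot: [2.297, 2.143, 0.0]
ft_force: [-4.1, -0.4, 11.5]
grip_width: 0.818
```

carry_out(
  rows=[
    {"offset":[0,0,0.001],"rot":[0,0,0],"gripper":0.82},
    {"offset":[0.004,0,0],"rot":[0,0,-0.2],"gripper":0.82},
    {"offset":[0.0045,0,0],"rot":[0,0,-0.25],"gripper":0.82},
    {"offset":[0.0045,0,0],"rot":[0,0,-0.25],"gripper":0.82},
    {"offset":[0.0045,0,0],"rot":[0,0,-0.25],"gripper":0.82},
    {"offset":[0.0045,0,0],"rot":[0,0,-0.25],"gripper":0.82},
    {"offset":[0,0,0],"rot":[0,0,0],"gripper":0.82},
  ],
)

```text
time: 13.75
position: [0.5574, 0.1427, 0.0881]
tool_rot: [2.275, 2.167, 0.003]
ft_force: [-4.9, 1.1, 15.3]
grip_width: 0.819
```

carry_out(
  rows=[
    {"offset":[0,0,-0.009],"rot":[0,0,0],"gripper":0.82},
    {"offset":[-0.016,0,-0.01],"rot":[0,0,0.6],"gripper":0.82},
    {"offset":[0,0,0],"rot":[0,0,0],"gripper":0.82},
    {"offset":[0,0,0],"rot":[0,0,0],"gripper":0.82},
  ],
)

```text
time: 14.25
position: [0.5562, 0.124, 0.1041]
tool_rot: [-2.288, -2.153, 0.001]
ft_force: [0.1, 0.6, 0.1]
grip_width: 0.822
```

```bash
python3 look.py w11 0 0; python3 - <<'E'
from h import *
for n,y in (('w10',.1236),('w11',.1346)):
    c=pickle.load(open(n+'.pkl','rb'))
    print(rmeas(c,.555,y,.025,w=.022,yaw=-.07))
    p=line_fit(c,.05,.1735 if n=='w11' else .169,(.48,.64)); print(p, p[0]@[.555,1])
E
```

```text
14.25 [0.55619758 0.12403345 0.10407413] [0.13 0.57 0.07] [-0.016 -0.089  0.024] yaw 0.06060445981382507
  L/R est 0.1224 0.1259 yaw -0.0797 -0.0503 sd 0.00021 0.00055
  L/R est 0.1224 0.1259 yaw -0.0829 -0.0504 sd 0.00025 0.00055
(np.float64(0.1241750902872848), np.float64(-0.06668720608976834))
(array([-0.04461941,  0.19378815]), np.float64(4.001944073187979e-05), 296) 0.1690243734075777
  L/R est 0.1344 0.1358 yaw -0.062 -0.053 sd 0.00016 9e-05
  L/R est 0.1344 0.1358 yaw -0.062 -0.0531 sd 0.00016 9e-05
(np.float64(0.13508531293705173), np.float64(-0.05755333668397246))
(array([-0.04462547,  0.19377795]), np.float64(2.9268935949901002e-05), 275) 0.1690108180023105
```

View pics/w11.png

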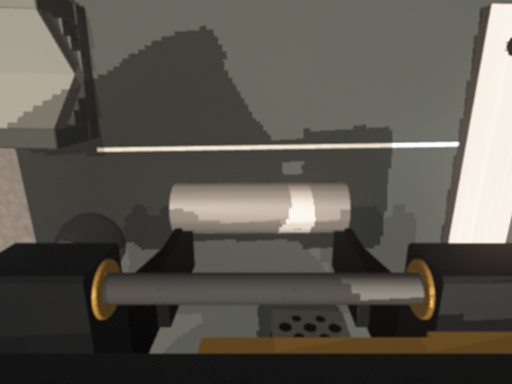

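carry_out(
  rows=[
    {"offset":[0.005,0,0.005],"rot":[0,0,0],"gripper":0.82},
    {"offset":[0,0,0.005],"rot":[0,0,0],"gripper":0.82},
    {"offset":[0,0,0.004],"rot":[0,0,0],"gripper":0.82},
    {"offset":[0,0,0.002],"rot":[0,0,0],"gripper":0.82},
    {"offset":[0,0,0.002],"rot":[0,0,0],"gripper":0.82},
    {"offset":[0,0,0.001],"rot":[0,0,0],"gripper":0.82},
    {"offset":[0,0,0],"rot":[0,0,0],"gripper":0.82},
  ],
)

```text
time: 15.18
position: [0.5563, 0.1312, 0.088]
tool_rot: [-2.285, -2.155, -0.0]
ft_force: [-7.0, 0.5, 17.7]
grip_width: 0.821
```

carry_out(
  rows=[
    {"offset":[0.004,0,0],"rot":[0,0,-0.15],"gripper":0.82},
    {"offset":[0.005,0,0],"rot":[0,0,-0.15],"gripper":0.82},
    {"offset":[0.005,0,0],"rot":[0,0,-0.15],"gripper":0.82},
    {"offset":[0.005,0,0],"rot":[0,0,-0.15],"gripper":0.82},
    {"offset":[0.005,0,0],"rot":[0,0,-0.2],"gripper":0.82},
    {"offset":[0,0,0],"rot":[0,0,0],"gripper":0.82},
    {"offset":[0,0,-0.009],"rot":[0,0,0],"gripper":0.82},
    {"offset":[-0.016,0,-0.01],"rot":[0,0,0.4],"gripper":0.82},
    {"offset":[0,0,0],"rot":[0,0,0],"gripper":0.82},
    {"offset":[0,0,0],"rot":[0,0,0],"gripper":0.82},
  ],
)

```text
time: 16.42
position: [0.5571, 0.137, 0.1041]
tool_rot: [-2.28, -2.161, 0.001]
ft_force: [-0.2, 1.0, 0.4]
grip_width: 0.816
```

```bash
python3 look.py w12 0 0; python3 - <<'E'
from h import *
for n,y in (('w12',.1471),):
    c=pickle.load(open(n+'.pkl','rb'))
    print(rmeas(c,.555,y,.025,w=.02,yaw=-.05))
    for ya in (.1735,.179): p=line_fit(c,.05,ya,(.48,.64)); print(p, p[0]@[.555,1])
im=rectify(c,.05,.45,.66,.08,.2,.0004);cv2.imwrite('pics/w12p.png',im[:,:,::-1])
E
```

```text
16.425 [0.55709034 0.13699286 0.10405835] [-0.18  1.02  0.36] [-0.018 -0.035  0.03 ] yaw 0.05368241009405532
  L/R est 0.1475 0.1489 yaw -0.0515 -0.0463 sd 0.00011 5e-05
  L/R est 0.1475 0.1489 yaw -0.0517 -0.0462 sd 0.00011 5e-05
(np.float64(0.1481793326441645), np.float64(-0.04891804352233071))
(array([0.07474043, 0.12434434]), np.float64(0.001504547128240719), 258) 0.16582527475439945
(array([0.07533034, 0.13189327]), np.float64(0.0027701863261506737), 290) 0.17370160653716413
```

View pics/w12p.png

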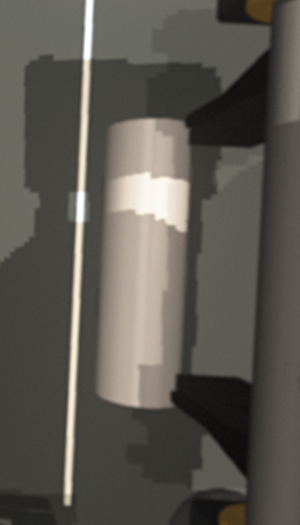

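carry_out(
  rows=[
    {"offset":[0.005,0,0.005],"rot":[0,0,0],"gripper":0.82},
    {"offset":[0,0,0.005],"rot":[0,0,0],"gripper":0.82},
    {"offset":[0,0,0.004],"rot":[0,0,0],"gripper":0.82},
    {"offset":[0,0,0.002],"rot":[0,0,0],"gripper":0.82},
    {"offset":[0,0,0.002],"rot":[0,0,0],"gripper":0.82},
    {"offset":[0,0,0.001],"rot":[0,0,0],"gripper":0.82},
    {"offset":[0,0,0],"rot":[0,0,0],"gripper":0.82},
  ],
)

```text
time: 17.35
position: [0.5572, 0.1442, 0.0881]
tool_rot: [-2.278, -2.163, -0.0]
ft_force: [-7.6, 0.2, 17.2]
grip_width: 0.817
```

carry_out(
  rows=[
    {"offset":[0.004,0,0],"rot":[0,0,-0.1],"gripper":0.82},
    {"offset":[0.0045,0,0],"rot":[0,0,-0.1],"gripper":0.82},
    {"offset":[0.0045,0,0],"rot":[0,0,-0.1],"gripper":0.82},
    {"offset":[0.0045,0,0],"rot":[0,0,-0.1],"gripper":0.82},
    {"offset":[0.0045,0,0],"rot":[0,0,-0.1],"gripper":0.82},
    {"offset":[0,0,0],"rot":[0,0,0],"gripper":0.82},
    {"offset":[0,0,-0.009],"rot":[0,0,0],"gripper":0.82},
    {"offset":[-0.016,0,-0.01],"rot":[0,0,0.25],"gripper":0.82},
    {"offset":[0,0,0],"rot":[0,0,0],"gripper":0.82},
    {"offset":[0,0,0],"rot":[0,0,0],"gripper":0.82},
  ],
)

```text
time: 18.6
position: [0.5578, 0.148, 0.1041]
tool_rot: [2.276, 2.166, -0.0]
ft_force: [-0.0, -0.3, 0.1]
grip_width: 0.818
```

```bash
python3 look.py w13 0 0; python3 - <<'E'
from h import *
for n,y in (('w13',.159),):
    c=pickle.load(open(n+'.pkl','rb'))
    print(rmeas(c,.555,y,.025,w=.02,yaw=-.05))
im=rectify(c,.05,.45,.66,.08,.2,.0004);cv2.imwrite('pics/w13p.png',im[:,:,::-1])
E
```

```text
18.6 [0.55777786 0.14795604 0.10408403] [-0.01 -0.25  0.1 ] [-0.031 -0.128 -0.023] yaw 0.04930309685276139
  L/R est 0.1598 0.1609 yaw -0.0507 -0.0416 sd 0.0001 7e-05
  L/R est 0.1599 0.1608 yaw -0.0486 -0.0412 sd 8e-05 7e-05
(np.float64(0.1603539285898689), np.float64(-0.0449449831198436))
```

View pics/w13p.png

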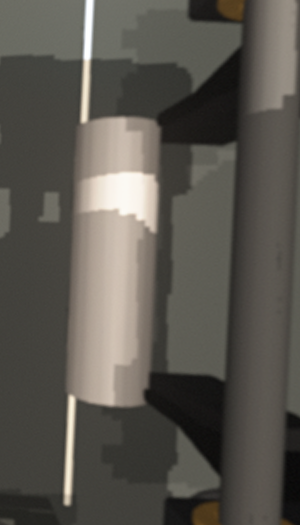

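carry_out(
  rows=[
    {"offset":[0.007,0,0.005],"rot":[0,0,0],"gripper":0.82},
    {"offset":[0,0,0.005],"rot":[0,0,0],"gripper":0.82},
    {"offset":[0,0,0.004],"rot":[0,0,0],"gripper":0.82},
    {"offset":[0,0,0.002],"rot":[0,0,0],"gripper":0.82},
    {"offset":[0,0,0.002],"rot":[0,0,0],"gripper":0.82},
    {"offset":[0,0,0.001],"rot":[0,0,0],"gripper":0.82},
    {"offset":[0,0,0],"rot":[0,0,0],"gripper":0.82},
  ],
)

```text
time: 19.52
position: [0.5579, 0.1572, 0.088]
tool_rot: [-2.273, -2.168, -0.001]
ft_force: [-6.2, 0.7, 17.0]
grip_width: 0.819
```

carry_out(
  rows=[
    {"offset":[0.004,0,0],"rot":[0,0,-0.05],"gripper":0.82},
    {"offset":[0.0045,0,0],"rot":[0,0,-0.05],"gripper":0.82},
    {"offset":[0.0045,0,0],"rot":[0,0,-0.05],"gripper":0.82},
    {"offset":[0.0045,0,0],"rot":[0,0,0],"gripper":0.82},
    {"offset":[0,0,0],"rot":[0,0,0],"gripper":0.82},
    {"offset":[0,0,-0.009],"rot":[0,0,0],"gripper":0.82},
    {"offset":[-0.02,0,-0.04],"rot":[0,0,0],"gripper":0.82},
    {"offset":[-0.04,0,-0.06],"rot":[0,0,0],"gripper":0.82},
    {"offset":[-0.03,0,-0.02],"rot":[0,0,0],"gripper":0.82},
    {"offset":[0,0,0],"rot":[0,0,0],"gripper":0.82},
  ],
)

```text
time: 20.78
position: [0.5567, 0.0851, 0.2083]
tool_rot: [2.275, 2.161, 0.003]
ft_force: [0.7, 0.2, -0.1]
grip_width: 0.819
```

carry_out(
  rows=[
    {"offset":[0,0,0],"rot":[0,0,0],"gripper":0.82},
    {"offset":[0,0,0],"rot":[0,0,0],"gripper":0.82},
  ],
)

```text
time: 21.02
position: [0.5543, 0.0899, 0.2052]
tool_rot: [-2.268, -2.172, 0.002]
ft_force: [0.0, 0.1, 0.1]
grip_width: 0.823
```

```bash
python3 look.py w14 0 0; python3 - <<'E'
from h import *
c=pickle.load(open('w14.pkl','rb'))
print(rmeas(c,.555,.169,.035,w=.022,yaw=-.045))
for xr in((.475,.495),(.615,.645)):
      p=line_fit(c,.05,.169,xr); print(p, p[0]@[sum(xr)/2,1],sum(xr)/2)
im=rectify(c,.05,.45,.66,.1,.22,.0004);cv2.imwrite('pics/w14p.png',im[:,:,::-1])
E
```

```text
21.025 [0.55430003 0.08986347 0.20520287] [0.03 0.12 0.14] [-0.025 -0.072 -0.035] yaw 0.043375448615434346
  L/R est 0.1695 0.1715 yaw -0.0492 -0.0457 sd 0.00022 0.00022
  L/R est 0.1695 0.1715 yaw -0.0492 -0.0457 sd 0.00022 0.00022
(np.float64(0.17052909622431606), np.float64(-0.0474700645030911))
(array([-0.04300729,  0.19306516]), np.float64(1.2318397860313352e-05), 41) 0.17220662333541392 0.485
(array([-0.04813313,  0.19605977]), np.float64(4.0384790044223176e-05), 61) 0.16573589961627636 0.63
```

View pics/w14p.png

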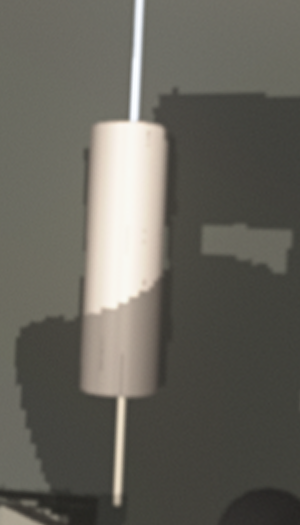

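View pics/w14.png

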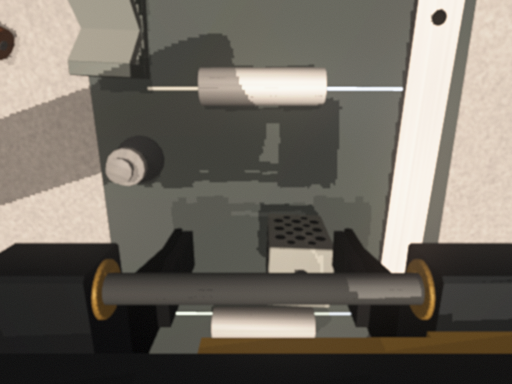

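```bash
python3 - <<'E'
from h import *
for n in('w14','w8','w9'):
    c=pickle.load(open(n+'.pkl','rb')); print(-c['R'].T@c['t'],c['R'][2])
E
```

```text
[0.55801858 0.16799037 0.35952026] [-0.01464993 -0.28383779 -0.95876039]
[ 0.54898767 -0.0600209   0.34810388] [-0.01277679 -0.28351596 -0.9588824 ]
[0.55849337 0.17740609 0.34748119] [-0.01365477 -0.28497517 -0.95843763]
```

```bash
python3 -c "
from h import *
go([.557,.172,.098],-.047,4)"
```

```text
([0.0205, -0.0002, 0.0268], [-0.03, -0.01, 0.05])
([0.0206, -0.0002, 0.0268], [-0.03, -0.01, 0.05])
([0.0205, -0.0003, 0.0269], [-0.03, -0.01, 0.05])
([0.0206, -0.0002, 0.0268], [-0.03, -0.01, 0.05])
```

carry_out(
  rows=[
    {"offset":[0.0205,0,0.026],"rot":[0,0,0.05],"gripper":0.82},
    {"offset":[0.0205,0,0.026],"rot":[0,0,0.05],"gripper":0.82},
    {"offset":[0.0205,0,0.026],"rot":[0,0,0.05],"gripper":0.82},
    {"offset":[0.0205,0,0.026],"rot":[0,0,0.05],"gripper":0.82},
    {"offset":[0,0,0],"rot":[0,0,0],"gripper":0.82},
    {"offset":[0,0,0],"rot":[0,0,0],"gripper":0.82},
  ],
)

```text
time: 21.82
position: [0.5592, 0.1703, 0.1027]
tool_rot: [2.274, 2.167, -0.0]
ft_force: [0.8, 0.7, -0.0]
grip_width: 0.821
```

carry_out(
  rows=[
    {"offset":[0,0,0.005],"rot":[0,0,0],"gripper":0.82},
    {"offset":[0,0,0.005],"rot":[0,0,0],"gripper":0.82},
    {"offset":[0,0,0.003],"rot":[0,0,0],"gripper":0.82},
    {"offset":[0,0,0.001],"rot":[0,0,0],"gripper":0.82},
    {"offset":[0,0,0.001],"rot":[0,0,0],"gripper":0.82},
    {"offset":[0,0,0],"rot":[0,0,0],"gripper":0.82},
  ],
)

```text
time: 22.58
position: [0.5589, 0.1711, 0.0883]
tool_rot: [2.275, 2.167, 0.001]
ft_force: [-1.6, 0.2, 5.7]
grip_width: 0.82
```

carry_out(
  rows=[
    {"offset":[0,0,0.001],"rot":[0,0,0],"gripper":0.82},
    {"offset":[0,0,0],"rot":[0,0,0],"gripper":0.82},
    {"offset":[-0.0014,0,0],"rot":[0,0,-0.1],"gripper":0.82},
    {"offset":[-0.0014,0,0],"rot":[0,0,-0.1],"gripper":0.82},
    {"offset":[0,0,0],"rot":[0,0,0],"gripper":0.82},
    {"offset":[0,0,0],"rot":[0,0,0],"gripper":0.82},
  ],
)

```text
time: 23.32
position: [0.5589, 0.1687, 0.0882]
tool_rot: [2.271, 2.17, 0.001]
ft_force: [-3.9, 0.1, 9.8]
grip_width: 0.817
```

carry_out(
  rows=[
    {"offset":[0,0,-0.005],"rot":[0,0,0],"gripper":0.82},
    {"offset":[0,0,-0.015],"rot":[0,0,0],"gripper":0.82},
    {"offset":[-0.02,0,-0.04],"rot":[0,0,0],"gripper":0.82},
    {"offset":[-0.04,0,-0.06],"rot":[0,0,0],"gripper":0.82},
    {"offset":[-0.02,0,0],"rot":[0,0,0],"gripper":0.82},
    {"offset":[0,0,0],"rot":[0,0,0],"gripper":0.82},
    {"offset":[0,0,0],"rot":[0,0,0],"gripper":0.82},
    {"offset":[0,0,0],"rot":[0,0,0],"gripper":0.82},
  ],
)

```text
time: 24.32
position: [0.5548, 0.0946, 0.1977]
tool_rot: [-2.268, -2.172, 0.001]
ft_force: [-0.2, 0.7, -0.7]
grip_width: 0.822
```

```bash
python3 look.py w15 0 0; python3 - <<'E'
from h import *
c=pickle.load(open('w15.pkl','rb'))
print(rmeas(c,.555,.169,.035,w=.022,yaw=-.045))
for xr in((.475,.495),(.615,.645)):
      p=line_fit(c,.05,.169,xr); print(p, p[0]@[sum(xr)/2,1],sum(xr)/2)
E
```

```text
24.325 [0.55480278 0.09460972 0.19771173] [-0.22  0.68 -0.75] [-0.03  -0.075  0.009] yaw 0.04319782520579549
  L/R est 0.1691 0.1713 yaw -0.049 -0.0106 sd 0.00018 0.00071
  L/R est 0.1691 0.1713 yaw -0.049 -0.0106 sd 0.00017 0.00072
(np.float64(0.17018670271821357), np.float64(-0.02978753712912648))
(array([-0.04622515,  0.19453466]), np.float64(2.4733081350790855e-05), 41) 0.17211546052255233 0.485
(array([-0.04348477,  0.19308861]), np.float64(1.0305744124577575e-05), 61) 0.16569320115069017 0.63
```

View pics/w15.png

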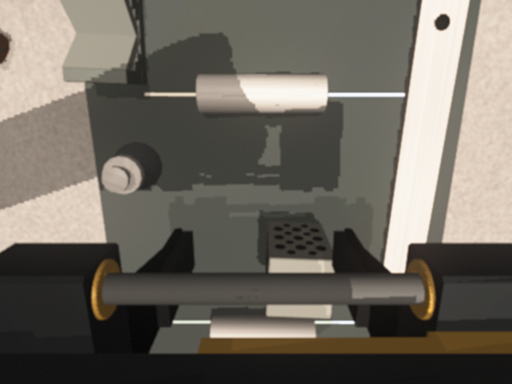

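```bash
python3 - <<'E'
from h import *
a=[]
for n,r in(('w14',(60,115)),('w15',(66,121))):
    c=pickle.load(open(n+'.pkl','rb')); a.append(cv2.resize(c['img'][r[0]:r[1],170:355,::-1],None,fx=4.2,fy=5,interpolation=2))
    g=c['img'].astype(float).mean(2)
    for col in(215,240,265,290,310):
        print(n,col,g[r[0]-2:r[1]-2,col].round().astype(int).tolist())
cv2.imwrite('pics/z.png',np.vstack(a))
E
```

```text
w14 215 [66, 67, 66, 67, 67, 68, 67, 67, 73, 90, 111, 126, 137, 144, 150, 155, 157, 159, 157, 158, 163, 170, 174, 176, 177, 177, 175, 173, 172, 165, 165, 170, 169, 162, 156, 151, 147, 143, 136, 133, 126, 120, 114, 108, 101, 91, 81, 68, 57, 55, 56, 61, 65, 67, 67]
w14 240 [105, 105, 106, 108, 107, 106, 101, 89, 81, 103, 135, 162, 184, 198, 208, 217, 221, 223, 226, 230, 234, 238, 241, 243, 244, 241, 221, 189, 179, 179, 178, 175, 171, 166, 159, 155, 150, 145, 141, 135, 131, 124, 118, 113, 105, 94, 83, 72, 61, 57, 57, 58, 64, 68, 69]
w14 265 [107, 106, 107, 107, 106, 107, 107, 103, 101, 109, 134, 160, 182, 194, 206, 215, 220, 223, 227, 231, 236, 238, 242, 244, 245, 245, 245, 245, 244, 244, 244, 245, 244, 242, 239, 235, 232, 227, 223, 217, 212, 204, 195, 185, 173, 152, 128, 107, 92, 78, 65, 67, 70, 70, 71]
w14 290 [108, 107, 108, 108, 107, 108, 104, 90, 84, 107, 137, 159, 176, 190, 202, 212, 216, 221, 226, 230, 235, 238, 241, 244, 245, 245, 245, 245, 246, 246, 247, 245, 244, 242, 239, 236, 232, 228, 223, 218, 211, 205, 198, 188, 175, 156, 128, 95, 69, 61, 60, 63, 65, 68, 73]
w14 310 [108,
[... 922 characters left out ...]
240, 243, 245, 246, 246, 245, 245, 245, 246, 246, 245, 244, 241, 238, 234, 230, 226, 220, 214, 207, 198, 189, 180, 163, 138, 106, 75, 61, 62, 64, 67, 68]
w15 290 [106, 107, 108, 108, 108, 109, 107, 99, 86, 85, 110, 138, 159, 175, 189, 200, 211, 217, 221, 224, 228, 232, 237, 239, 242, 244, 246, 246, 245, 245, 245, 244, 243, 244, 244, 241, 238, 236, 231, 226, 222, 215, 208, 202, 184, 152, 115, 91, 77, 67, 61, 61, 63, 67, 71]
w15 310 [106, 106, 107, 106, 108, 108, 108, 105, 94, 85, 104, 134, 156, 172, 184, 196, 204, 212, 216, 222, 226, 230, 235, 238, 241, 244, 245, 245, 245, 245, 246, 246, 246, 245, 244, 241, 238, 234, 230, 225, 221, 215, 208, 196, 163, 125, 104, 89, 76, 64, 60, 62, 65, 69, 71]
```

View pics/z.png

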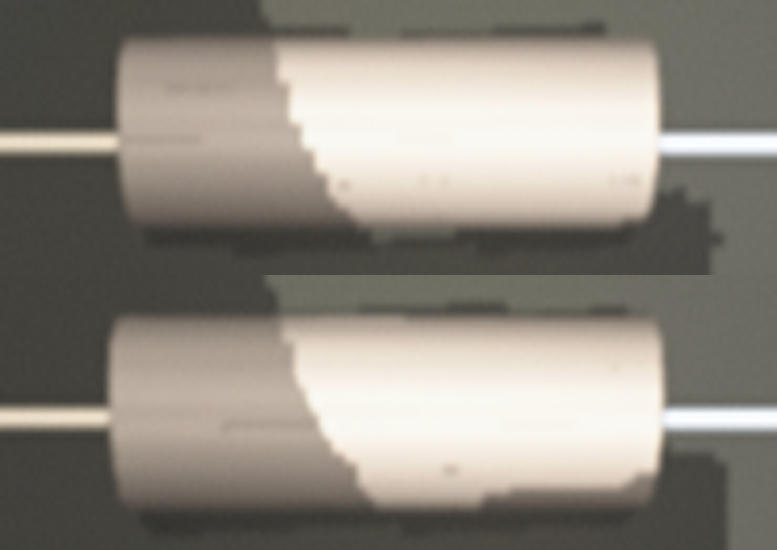

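```bash
python3 - <<'E'
from h import *
c=pickle.load(open('w8.pkl','rb')); cv2.imwrite('pics/z8.png',cv2.resize(c['img'][55:112,165:360,::-1],None,fx=4.1,fy=9,interpolation=2))
E
```

```text
(no output)
```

View pics/z8.png

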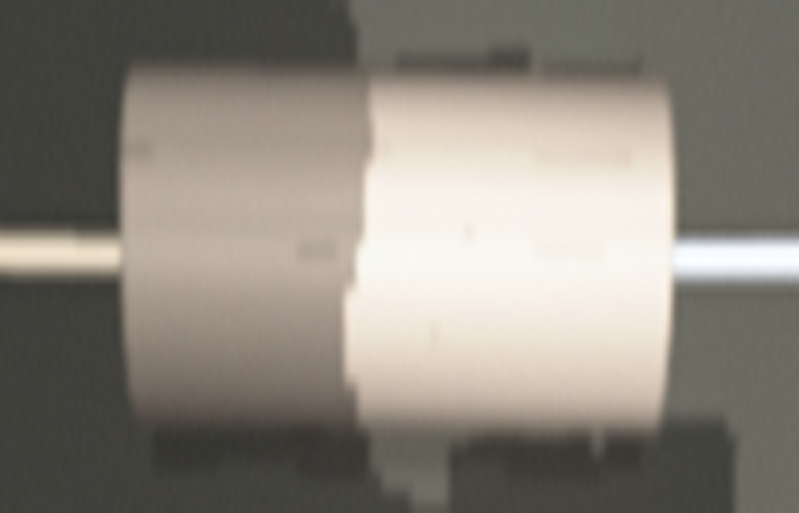

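```bash
python3 -c "
from h import *
go([.5585,.1715,.1035],-.045,4)"
```

```text
([0.0193, 0.0001, 0.0236], [-0.02, -0.01, 0.02])
([0.0193, 0.0001, 0.0236], [-0.02, -0.01, 0.02])
([0.0193, 0.0001, 0.0235], [-0.02, -0.01, 0.02])
([0.0192, 0.0, 0.0236], [-0.02, -0.01, 0.02])
```

carry_out(
  rows=[
    {"offset":[0.0193,0,0.0235],"rot":[0,0,0],"gripper":0.82},
    {"offset":[0.0193,0,0.0235],"rot":[0,0,0],"gripper":0.82},
    {"offset":[0.0193,0,0.0235],"rot":[0,0,0],"gripper":0.82},
    {"offset":[0.0193,0,0.0235],"rot":[0,0,0],"gripper":0.82},
    {"offset":[0,0,0],"rot":[0,0,0],"gripper":0.82},
    {"offset":[0,0,0],"rot":[0,0,0],"gripper":0.82},
  ],
)

```text
time: 25.12
position: [0.5593, 0.17, 0.1049]
tool_rot: [2.271, 2.17, 0.0]
ft_force: [0.5, -0.4, 0.3]
grip_width: 0.822
```

carry_out(
  rows=[
    {"offset":[0,0,0.005],"rot":[0,0,0],"gripper":0.82},
    {"offset":[0,0,0.005],"rot":[0,0,0],"gripper":0.82},
    {"offset":[0,0,0.003],"rot":[0,0,0],"gripper":0.82},
    {"offset":[0,0,0.001],"rot":[0,0,0],"gripper":0.82},
    {"offset":[0,0,0],"rot":[0,0,0],"gripper":0.82},
  ],
)

```text
time: 25.75
position: [0.5589, 0.1702, 0.0903]
tool_rot: [-2.271, -2.17, 0.0]
ft_force: [-0.6, 0.1, 0.0]
grip_width: 0.82
```

carry_out(
  rows=[
    {"offset":[0,0,0.002],"rot":[0,0,0],"gripper":0.82},
    {"offset":[0,0,0.001],"rot":[0,0,0],"gripper":0.82},
    {"offset":[0,0,0],"rot":[0,0,0],"gripper":0.82},
  ],
)

```text
time: 26.12
position: [0.5592, 0.1707, 0.0883]
tool_rot: [2.271, 2.17, 0.001]
ft_force: [-1.7, -0.3, 5.9]
grip_width: 0.82
```

carry_out(
  rows=[
    {"offset":[-0.001,0,0],"rot":[0,0,0],"gripper":0.82},
    {"offset":[-0.0015,0,0],"rot":[0,0,0],"gripper":0.82},
    {"offset":[0,0,0],"rot":[0,0,0],"gripper":0.82},
    {"offset":[0,0,0],"rot":[0,0,0],"gripper":0.82},
  ],
)

```text
time: 26.62
position: [0.5591, 0.1681, 0.0883]
tool_rot: [2.271, 2.17, 0.001]
ft_force: [-2.5, 0.3, 6.6]
grip_width: 0.816
```

carry_out(
  rows=[
    {"offset":[0,0,-0.002],"rot":[0,0,0],"gripper":0.82},
    {"offset":[0,0,-0.004],"rot":[0,0,0],"gripper":0.82},
    {"offset":[0,0,-0.02],"rot":[0,0,0],"gripper":0.82},
    {"offset":[-0.03,0,-0.05],"rot":[0,0,0],"gripper":0.82},
    {"offset":[-0.05,0,-0.05],"rot":[0,0,0],"gripper":0.82},
    {"offset":[0,0,0],"rot":[0,0,0],"gripper":0.82},
    {"offset":[0,0,0],"rot":[0,0,0],"gripper":0.82},
    {"offset":[0,0,0],"rot":[0,0,0],"gripper":0.82},
  ],
)

```text
time: 27.62
position: [0.5545, 0.095, 0.2067]
tool_rot: [-2.268, -2.172, 0.002]
ft_force: [0.7, -0.2, -0.0]
grip_width: 0.82
```

```bash
python3 look.py w16 0 0; python3 - <<'E'
from h import *
c=pickle.load(open('w16.pkl','rb')); print(-c['R'].T@c['t'])
print(rmeas(c,.555,.169,.035,w=.022,yaw=-.045))
for xr in((.475,.495),(.615,.645)):
      p=line_fit(c,.05,.169,xr); print(p, p[0]@[sum(xr)/2,1],sum(xr)/2)
im=c['img'].copy()
# overlay: predicted silhouette for the roller exactly on the line
for y,col in((.1691,(0,255,0)),(.1705,(255,0,0))):
    pass
z=cv2.resize(im[60:125,165:360],None,fx=4,fy=8,interpolation=2)
h=hull_mask(c,.5555,.1691,-.0446); h=((h-[165,60]+.5)*[4,8]-.5).astype(np.int32)
cv2.polylines(z,[h],True,(0,255,0),1)
cv2.imwrite('pics/z16.png',z[:,:,::-1])
c=pickle.load(open('w8.pkl','rb'));z=cv2.resize(c['img'][50:115,165:360],None,fx=4,fy=8,interpolation=2)
h=hull_mask(c,.548,-.0548,-.0446); h=((h-[165,50]+.5)*[4,8]-.5).astype(np.int32)
cv2.polylines(z,[h],True,(0,255,0),1)
cv2.imwrite('pics/z8b.png',z[:,:,::-1])
E
```

```text
27.625 [0.55453649 0.09496914 0.20668694] [ 0.7  -0.23 -0.02] [-0.029 -0.09  -0.022] yaw 0.04323776462688376
[0.55821219 0.17309137 0.36098099]
  L/R est 0.1678 0.171 yaw -0.0466 0.0319 sd 0.00019 0.00148
  L/R est 0.1678 0.171 yaw -0.0466 0.0317 sd 0.00019 0.00148
(np.float64(0.16939088586323975), np.float64(-0.007443223987431691))
(array([-0.04447396,  0.1937929 ]), np.float64(2.1695489188480734e-05), 41) 0.172223032014422 0.485
(array([-0.04286701,  0.19266875]), np.float64(1.6467514990590388e-05), 61) 0.16566253366928993 0.63
```

View pics/z16.png

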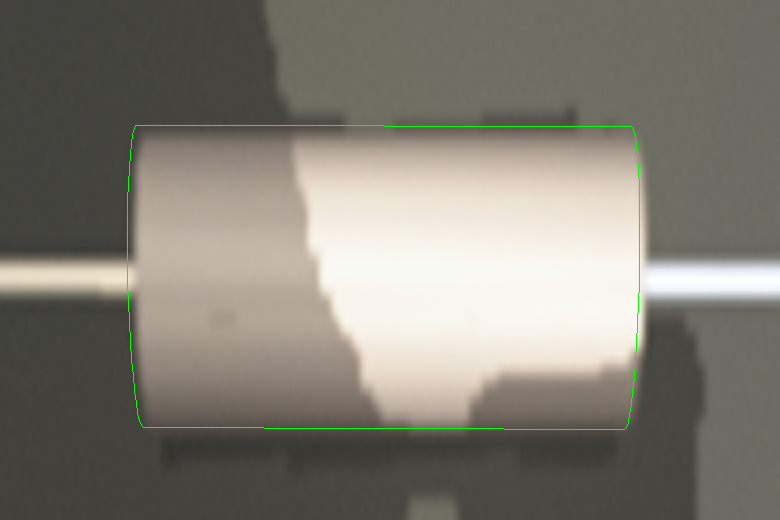

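View pics/z8b.png

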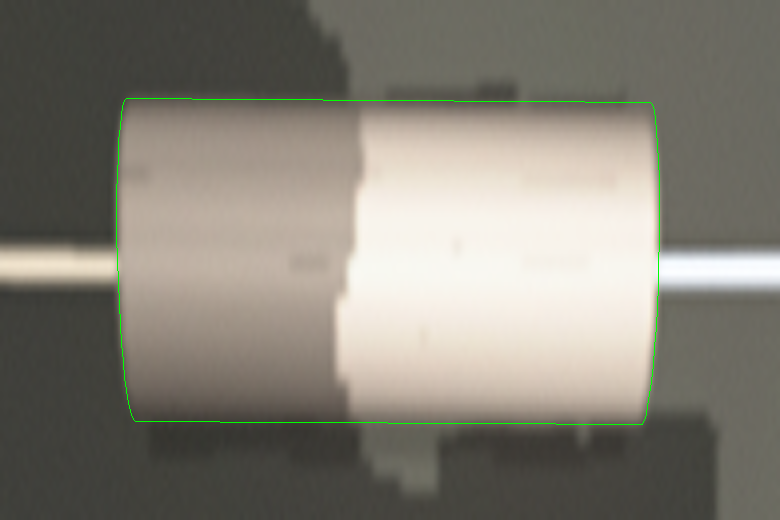

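carry_out(
  rows=[
    {"offset":[-0.06,0,-0.01],"rot":[0,0,0],"gripper":0.82},
    {"offset":[-0.06,0,0],"rot":[0,0,0],"gripper":0.82},
    {"offset":[-0.06,0,0],"rot":[0,0,0],"gripper":0.82},
    {"offset":[-0.06,0,0],"rot":[0,0,0],"gripper":0.82},
    {"offset":[-0.06,0,0],"rot":[0,0,0],"gripper":0.82},
    {"offset":[-0.06,0,0],"rot":[0,0,0],"gripper":0.82},
    {"offset":[0,0,0],"rot":[0,0,0],"gripper":0.82},
    {"offset":[0,0,0],"rot":[0,0,0],"gripper":0.82},
  ],
)

```text
time: 28.68
position: [0.5393, -0.2645, 0.2165]
tool_rot: [-2.268, -2.17, -0.001]
ft_force: [0.3, 0.7, 0.1]
grip_width: 0.821
```

```bash
python3 - <<'E'
from h import *
from bench import cams,ctrl
s=ctrl.get_state();print(s['time'],s['position'],s['ft_force'].round(2))
c=cams.get_image('top');pickle.dump(c,open('t17.pkl','wb'))
cv2.imwrite('pics/t17.png',cv2.resize(c['img'][80:220,98:288,::-1],None,fx=4.2,fy=4.2,interpolation=2))
print(line_fit(c,.05,.172,(.475,.5))[0]@[.4875,1],rmeas(c,.555,.169,w=.024),rmeas(c,.548,-.055,w=.024))
E
```

```text
28.675 [ 0.53927041 -0.26450109  0.21649414] [0.27 0.71 0.1 ]
  L/R est 0.1678 0.1719 yaw -0.0442 -0.0626 sd 0.0002 0.00047
  L/R est 0.1678 0.1719 yaw -0.0438 -0.0631 sd 0.0002 0.00048
  L/R est -0.0563 -0.0524 yaw -0.0489 -0.0569 sd 0.00021 0.00024
  L/R est -0.0564 -0.0524 yaw -0.0491 -0.0562 sd 0.0002 0.00019
0.17272409753424095 (np.float64(0.16985909188696202), np.float64(-0.05343407121135461)) (np.float64(-0.0543588019543757), np.float64(-0.05265126262345901))
```

View pics/t17.png

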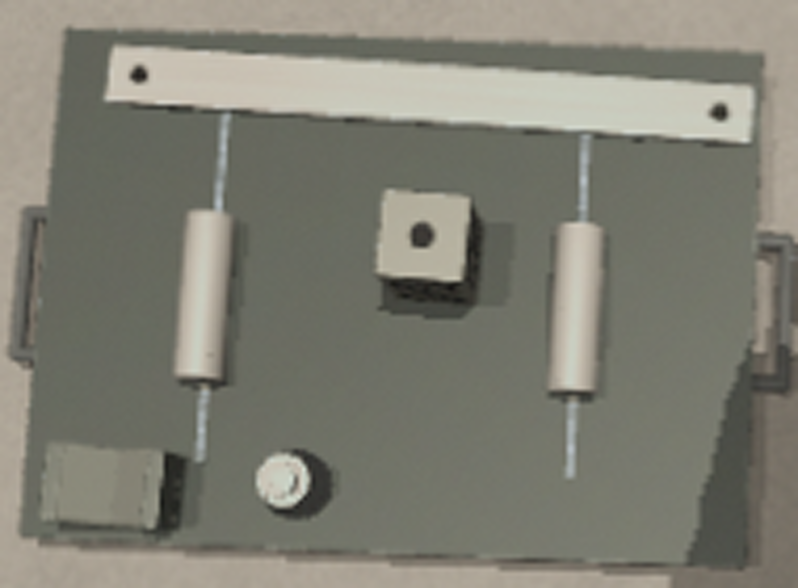

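Both rollers lie along their lines in the top view, and the lines come out centred at both ends of each roller. The block, jack, vee block and straightedge sit where they did at the start. The hand is clear, so I'm handing in.

```bash
python3 -c "
from bench import workorder
print(workorder.close_job())"
```

```text
the job is handed in; nothing more can be done
None
```

Both steel rollers now lie along their nearest lines, and I handed the job in at about 29 s with the hand clear of everything. I pressed both fingertips lightly on top of each roller (6–18 N) and rolled it to the left in short strokes. Where the two were measured together, the fingers travelled about twice as far as the roller, as they should if nothing skids.

- **Right roller:** its axis is within about 0.5 mm of the line. The yaw readings disagree by view, putting it about 0.3–0.7° off parallel; I did not correct that.
- **Left roller:** it started about 1.5° off parallel, so I steered it straight while rolling. It ended about 1.4 mm past the line, so I rolled it back twice. The last wrist view fits a roller lying on the line to about 0.3 mm. The yaw from the clear edge is about 0.1° off the line; the fit on the shadowed edge failed.
- **Top camera:** it puts both axes about 0.5–0.8 mm to the left of their lines. That is within its 2 mm calibration and the effect of shadows on the edges.
- **Everything else:** the setup block, screw jack, vee block and straightedge look unmoved in the top view from start to end. I did not compare the tool holder, brush and look-alikes in a final picture; the arm stayed well above the bench around them.

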